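Glue up a tamper in a one-hand bar clamp

TASK

On this greenhouse potting bench a rectangular wooden compost tamper that has come apart is being glued: its narrow strip already lies in the jaws of the one-hand bar clamp that is fixed flat on the glue-up board, and the part with the handle stands on the bench. Lay the handle part flat on the board between the strip and the sliding jaw, its glue edge (the long edge beside the handle) close against the strip and the ends level, and let go of it; then pump the clamp's trigger, squeezing it well in and letting it right out several times, until the sliding jaw's soft pad presses on the wood and the joint is closed. Never squash that pad to half its thickness, which would crush the work, leave the other things on the bench alone, and finish while holding: keep the trigger squeezed, with the pad squashed by about a quarter.

Things in the scene. Friction and masses are not known exactly. Their poses are not given: they have to be found in the camera images.
- jig: Glue-up board, plywood 285 x 370 x 15 mm, the clamp fixed flat on it (its parts lie 16 to 53 mm above the bench). Origin: underside, below the bar's axis. x across the bar: jaws reach to -x, grip and trigger to +x; y along the bar, the way the sliding jaw closes; z up. Board from y = -205 to +165, x = -142 to +142 mm. The fixed head jaw is at the bar's +y end.
- head_pad (a point): Centre of the face of the fixed head jaw's rubber pad (44 mm wide along x, 30 mm high), looking to -y; it lies at (-65, 105, 34) mm in the board's frame. Axes as the board's.
- pad_face (a point): Centre of the face of the sliding jaw's soft rubber pad (44 mm wide along x, 28 mm high, 14 mm thick), looking to +y at the head pad. Axes as the board's.
- pad (a joint): How far the sliding jaw's soft pad is squashed, in m: 0 untouched, 0.010 at most. It is springy: 4 N per mm. Half its thickness is 0.007.
- jaw (a joint): How far the sliding jaw (with pistol grip and trigger) has come along the bar to the head jaw, m, 0 to 0.060; at 0 the pads' faces are 140 mm apart. A full squeeze draws it 6 to 8 mm on, and the ratchet keeps it there (within 1 mm) when the trigger is let out; up to 2 mm of it is lost at the start of a squeeze.
- trigger (a joint): Angle of the trigger in rad: 0 let out (its spring brings it back), 0.190 squeezed fully home. Squeezing takes about 5 to 8 N at the lever while the jaw runs free, plus 0.42 times the force on the pad; the jaw comes on 0.42 mm for each mm that grip and trigger are squeezed together (measured at squeeze).
- squeeze (a point): Point between pistol grip and trigger, moving with the jaw: 75 mm to +x of the bar, mid height (35 mm above the bench). The grip's back is 29.5 mm to its -y side, the let-out trigger's front 29.5 mm to its +y side: 59 mm over both, 38 mm squeezed home, so fingers from above that close along y can squeeze them together. Grip 32 mm high, trigger 28 mm. Axes as the board's.
- handle (a point): Grip point of the tamper's handle part: middle of the handle's thick upper half, 64 mm above the part's underside, 20 mm below its top. The part: board 90 (x) x 68 (y) x 22 mm with an upright handle 24 mm thick (y) and 70 mm long (x), 17 mm off the board's middle towards the glue edge. x along the glue edge, y out of it, z up. 0.15 to 0.25 kg.
- big_edge (a point): Middle of the handle part's glue edge (half-way up, 11 mm above its underside), 17 mm from the handle's middle along +y. Axes as handle.
- small_edge (a point): Middle of the glue edge of the narrow strip (90 x 34 x 22 mm; half-way up, 11 mm above its underside), which lies loose on the board against or close to the head pad. x along the glue edge, y from the glue edge through the strip to the head pad, z up. Glue edge to glue edge, the handle part has its axes parallel to these.
- glue: Bystander: white plastic glue bottle, 48 mm across, 105 mm tall, standing on the glue-up board. Origin at its underside.
- glue_brush: Bystander: flat glue brush, 125 mm long, lying on the glue-up board. Origin at its underside.
- round_tamper: Bystander: another, whole tamper: a round wooden disc 80 mm across with an upright turned handle, 92 mm tall; not part of this job. Origin at its underside.
- clay_pot: Bystander: terracotta pot, 84 mm across, 75 mm tall. Origin at its underside.
- trowel: Bystander: hand trowel lying on the bench, about 230 mm long, wooden handle. Origin at its underside.
- black_pot: Bystander: black nursery pot, 106 mm across, 98 mm tall. Origin at its underside.
- jar: Bystander: glass jar with a metal lid, 64 mm across, 85 mm tall. Origin at its underside.
- lever (a point): Middle of the trigger lever's front face (the face that a finger pulls towards the grip, to -y). Lever 84 mm long (roughly along x), 12 mm thick, 28 mm high; it turns about a pin 110 mm to -x of this point.
Things that resemble listed ones, but are neither listed nor needed, are in the scene too. Leave any green or purple look-alike of the part that bears handle alone.

How it is judged:
By the outcome, as a careful person would: the job done as asked, in the order asked, and still so for the second after the job is handed in, while the arm keeps its last pose, push and grip.
It also fails if it takes over 72 s, if anything falls off the work surface, if the arm or the gripper's body presses on something with over 40 N, if the wrist force passes 120 N, or if a joint passes its speed limit or range.

ROBOT

A 6-joint arm with a two-finger parallel gripper is mounted at the origin on the work surface. World frame = base frame: x ahead of the robot, y to its left, z up, the work surface at z = 0. Lengths are in m, angles in rad, forces in N, time in s.
With the tool pointing down it reaches from about 0.35 to 0.875 m from the base axis. Payload 4.2 kg.
Tool frame: the origin (TCP) lies midway between the tips of the shut fingers; the grasp point (between the pads) lies 19 mm behind it; z points along the fingers, y is the direction in which the jaws open and shut (so a half turn about z gives the same grasp; the last joint's range is limited). The gripper opens to 87 mm and grips with 3 to 60 N. Pads are 19 mm wide; open, the fingers measure 117 mm over their backs; the gripper's body (75 mm by 190 mm) begins 51 mm behind the grasp point.
Start: joints at [-0.929, 0.385, 0.008, 0, -1.194, -0.259], TCP at [0.233, -0.58, 0.223] pointing down, gripper open.
Joint ranges: [-3.14, 3.14], [-1.21, 2.06], [-1.07, 1.41], [-3.16, 2.05], [-2.99, -0.16], [-3.1, 3.1]. Speed limits (rad/s): [2.79, 2.79, 3.14, 3.14, 3.14, 3.14].

INTERFACE

Orientations are given as a unit quaternion [x, y, z, w].
In Python, from cell import observe, capture, job_done gives the robot as it stands.
- The arm moves only by the tool send_rows, never from a script. Its argument "steps" is a list of rows, each a list of 5 numbers: the shift along the world's x, y, z in m, then the turn about the world's z in degrees, then the closure in counts, from 0 (fully open) to 255 (shut). In form: [[dx, dy, dz, turn, claw], ...]. A call has 1 to 12 rows; each row shifts and turns the commanded pose from where the row before left it; what a row does not reach is not made up. A row lasts 1/8 s, in which the tool goes at most 62.5 mm and 10.7 degrees, less where a joint would pass 70% of its speed; a pose out of reach is approached as far as the arm can. A call is refused whole if a number of a shift passes 0.0625 or a number of a turn 10.7, either way. A call with a gripper value outside its range is refused whole. The fingers move at their own pace and stop on an object; the grip force is fixed at half the most. Time passes only in rows, so rows that do not move let the fingers close. It gives the time, the measured TCP pose, the force and the opening at its end, in the units of the state.
- observe(): the state, without advancing time (a new reading comes with each control period).
- capture(name): name is "scene" or "top" or "wrist"; returns a dict with "img" (420x560x3 uint8, blue, green, red), "fov_y" (degrees; the focal length in pixels is half the picture's height over the tangent of half this angle, whatever the lens; pixels are square), "cx", "cy" (the principal point, pixels), "R" (3x3) and "t" (3): a world point X has camera coordinates R X + t. Camera axes: x right, y down, z forward; pixel columns grow to the right and rows downward; lengths in m; the calibration is good to about 2 mm. A picture is of the moment at which its call begins. There is no depth.
- job_done(): hands the job in, once; it reports no verdict.
The state is a dict: "time": time; "joints": joint angles; "dq": joint speeds; "joint_efforts": joint torques, N m; "ee_pos": TCP position; "orientation": TCP orientation; "force": force on the tool from outside, world axes, zero at the start; "wrist_torque": the same for the moment, N m; "opening": finger opening in m.
Only numpy, scipy, OpenCV 4.12 (cv2) and the standard library are available. Lean on these libraries where they do the work, as an engineer would, in place of code of your own. Each camera call takes 0.05 s, during which the arm holds its last target.

## Working session

There is one attempt and no reset: what is moved stays moved. The work goes in short steps, Python scripts to look and compute and a tool call to move; the robot and the scene stay as the last step left them, time stands still between calls to the robot, and variables do not carry over. Pictures are saved under pics/ and viewed, and the job is handed in when it is done.

Besides the shell and the picture viewer there is one more tool, called after ">>>" by a JSON object that holds its "api" and its "payload". send_rows: Moves the arm, as the interface text tells. Its arguments: {"type":"object","properties":{"steps":{"type":"array"}},"required":["steps"]}

```bash
mkdir -p pics; cat > h.py <<'E'
import sys
sys.path.insert(0,'.')
import numpy as np, cv2, pickle
from cell import observe, capture, job_done
def snap(name, tag):
    c=capture(name); cv2.imwrite(f'pics/{tag}.png',c['img']); pickle.dump(c,open(f'pics/{tag}.pkl','wb')); return c
def load(tag): return pickle.load(open(f'pics/{tag}.pkl','rb'))
def f(c): return 210/np.tan(np.radians(c['fov_y'])/2)
def ray(c,u,v):
    d=np.array([(u-c['cx'])/f(c),(v-c['cy'])/f(c),1.]); R=np.array(c['R']);t=np.array(c['t'])
    return -R.T@t, R.T@d
def onz(c,u,v,z):
    o,d=ray(c,u,v); return o+d*(z-o[2])/d[2]
def proj(c,X):
    p=np.array(c['R'])@np.array(X)+np.array(c['t']); return np.array([c['cx']+f(c)*p[0]/p[2],c['cy']+f(c)*p[1]/p[2]])
def crop(tag,u0,v0,u1,v1,k,out):
    im=cv2.imread(f'pics/{tag}.png')[v0:v1,u0:u1]; cv2.imwrite(f'pics/{out}.png',cv2.resize(im,None,fx=k,fy=k,interpolation=cv2.INTER_CUBIC))
E
ls; python3 - <<'E'
from h import *
for n in ['scene','top','wrist']:
    c=snap(n,n+'0'); print(n,c['fov_y'],c['cx'],c['cy'],-np.array(c['R']).T@np.array(c['t']))
print(observe())
E
```

```text
h.py
pics
scene 53.910216920858524 279.47969409496767 211.20774805832178 [ 1.12828247 -0.24959052  0.948789  ]
top 48.268892278738164 278.02564668628025 209.21026571578417 [0.24351583 0.07763541 1.34393345]
wrist 59.84353120731378 275.5566478947176 210.52874291286727 [ 0.16163641 -0.60887846  0.38366181]
{'time': 0.15, 'joints': array([-9.29381974e-01,  3.85408654e-01,  6.93909330e-03, -3.13575154e-04,
       -1.19403182e+00, -2.58581802e-01]), 'dq': array([ 0.00054873, -0.00249128,  0.00335215,  0.00030039,  0.00043106,
       -0.00017861]), 'joint_efforts': array([-8.70373128e-05, -3.91052270e+01,  1.87586796e+01,  4.22237903e+00,
        1.23757700e-02, -1.43263314e-04]), 'ee_pos': array([ 0.23328865, -0.57933524,  0.22169901]), 'orientation': array([-1.90192669e-01,  9.81746403e-01,  8.31049301e-04, -2.39586442e-04]), 'force': array([-0.82501976,  0.38126454,  0.64304143]), 'wrist_torque': array([-0.0152157 , -0.02855057, -0.01068838]), 'opening': 0.08693238327473045}
```

View pics/scene0.png

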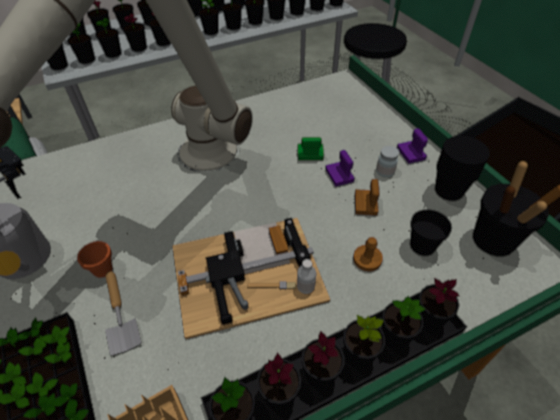

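View pics/top0.png

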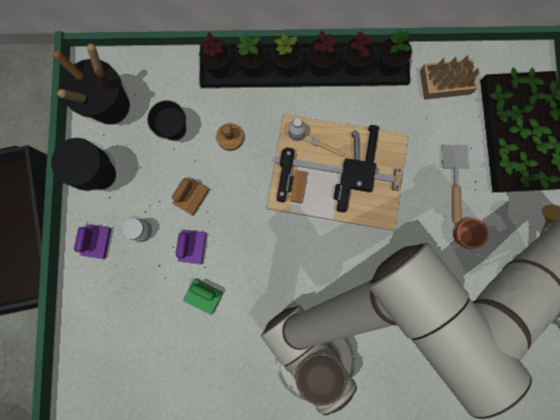

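View pics/wrist0.png

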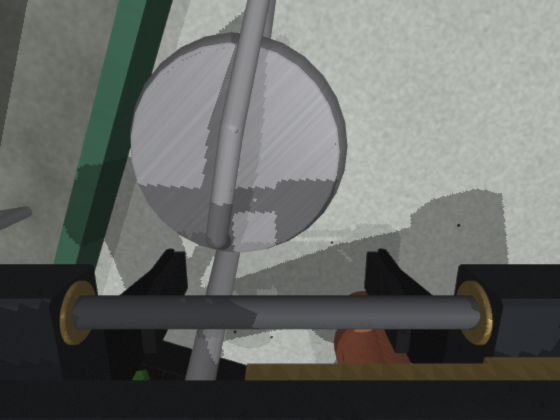

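The top view shows the brown handle part at about (190,196), the board centred near (338,172) with the strip at (299,186), and purple and green look-alikes to leave alone. I'll enlarge both areas.

```bash
python3 - <<'E'
from h import *
crop('top0',255,105,415,235,5,'jig');crop('top0',150,165,230,225,10,'part')
crop('scene0',160,205,340,335,4.4,'jigs');crop('scene0',340,165,400,225,9,'parts')
c=load('top0')
print(c['R'])
for u,v in [(283,115),(409,132),(397,230),(267,211)]: print(onz(c,u,v,.015))
E
```

```text
[[-0.0071573  -0.99985183 -0.0156555 ]
 [-0.99137438  0.00914374 -0.13074105]
 [ 0.13086483  0.01458471 -0.99129294]]
[0.69796272 0.08057559 0.015     ]
[ 0.64210838 -0.28568382  0.015     ]
[ 0.35645434 -0.23938737  0.015     ]
[0.4140823 0.1287591 0.015    ]
```

View pics/jig.png

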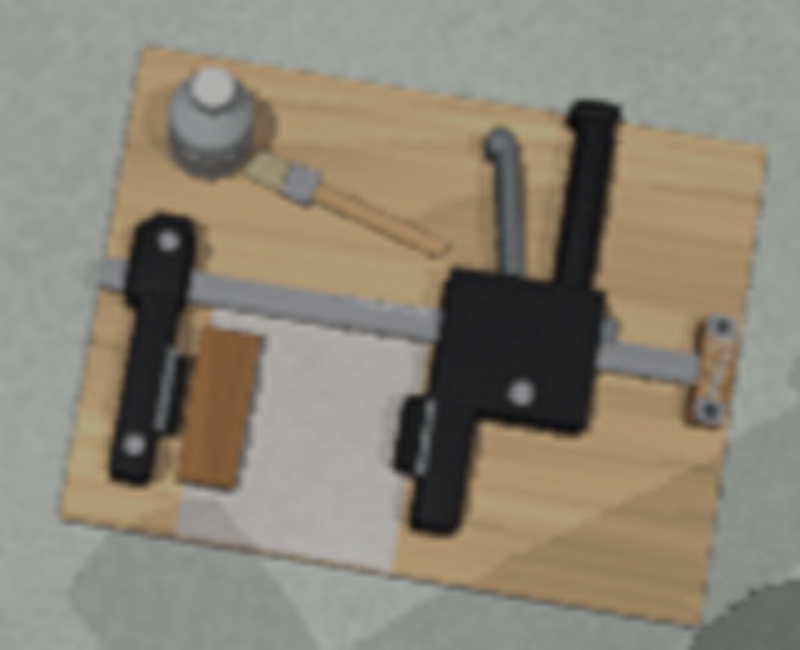

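View pics/part.png

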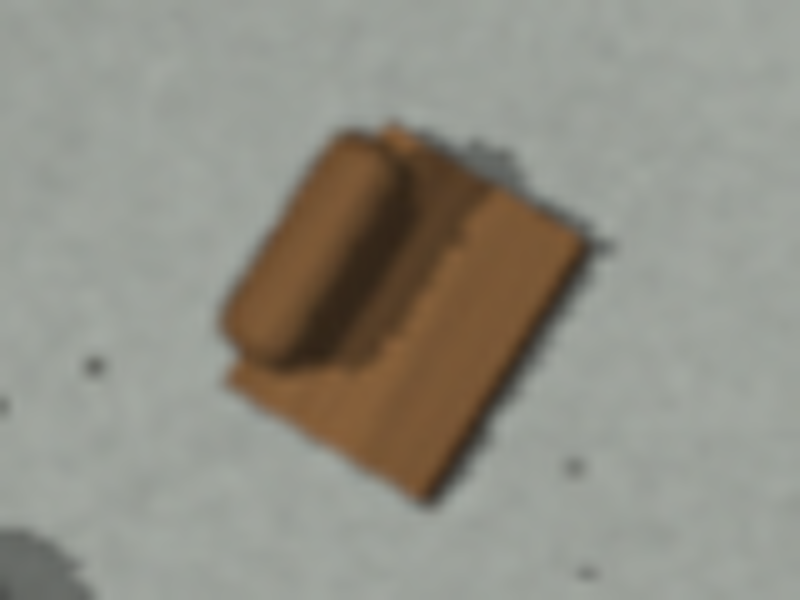

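View pics/jigs.png

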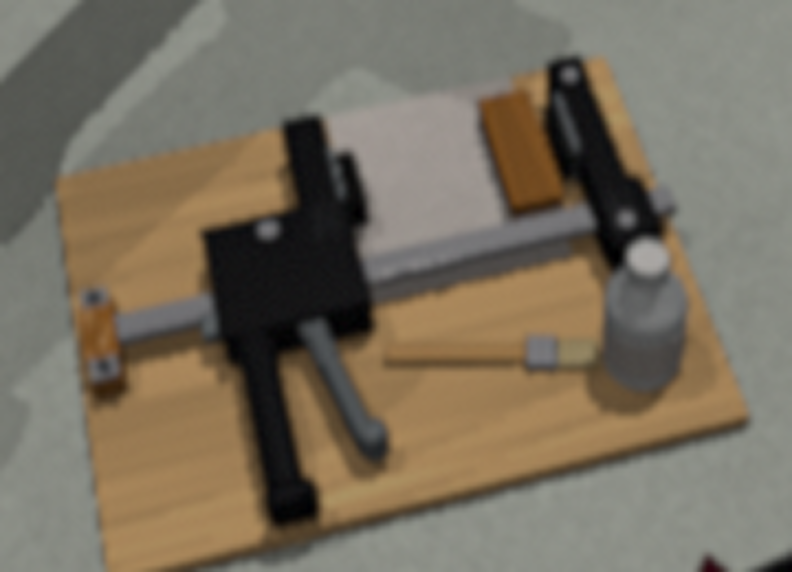

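View pics/parts.png

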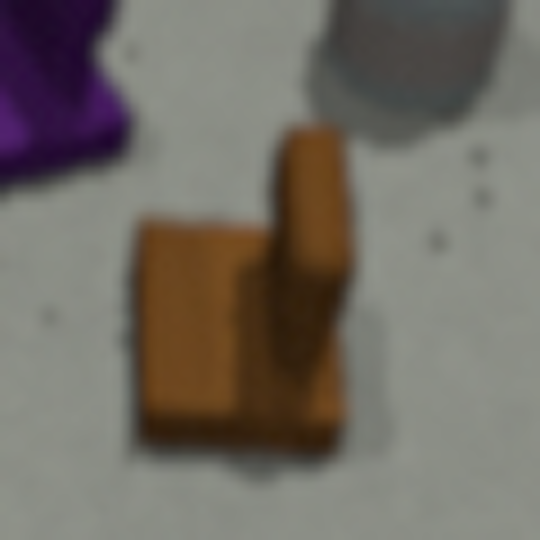

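```bash
cat >> h.py <<'E'
from scipy.optimize import least_squares
def uc(p,u0,v0,k): return ((p[0]+.5)/k-.5+u0,(p[1]+.5)/k-.5+v0)
def fit(obs, x0, z):  # obs: list of (cam, localXYZ, (u,v)); pose x,y,yaw
    def P(x,L):
        a=x[2]; return [x[0]+L[0]*np.cos(a)-L[1]*np.sin(a), x[1]+L[0]*np.sin(a)+L[1]*np.cos(a), z+L[2]]
    def r(x): return np.concatenate([proj(c,P(x,L))-np.array(uv) for c,L,uv in obs])
    s=least_squares(r,x0,loss='soft_l1'); return s.x, r(s.x).reshape(-1,2).round(2)
E
python3 - <<'E'
from h import *
t=load('top0'); s=load('scene0')
U=lambda *p: uc(p,255,105,5); V=lambda *p: uc(p,160,205,4.4)
B=[(.142,.165,.015),(.142,-.205,.015),(-.142,-.205,.015),(-.142,.165,.015)]
o=[(t,B[0],U(143,47)),(t,B[1],U(767,147)),(t,B[2],U(703,625)),(t,B[3],U(62,520))]
o2=[(s,B[1],V(107,572)),(s,B[0],V(748,420)),(s,B[3],V(605,58)),(s,B[2],V(58,180))]
for oo in (o,o2,o+o2):
    j,r=fit(oo,[.53,-.05,-.17],0); print('jig',j.round(4),np.degrees(j[2])); print(r.tolist())
# strip: local origin = middle glue edge at underside; y to head
L=[(.045,0,.022),(.045,.034,.022),(-.045,.034,.022),(-.045,0,.022)]
o=[(t,L[0],U(263,336)),(t,L[1],U(207,324)),(t,L[2],U(179,484)),(t,L[3],U(236,489))]
o2=[(s,L[2],V(530,90)),(s,L[3],V(481,102)),(s,L[0],V(514,210)),(s,L[1],V(563,200))]
for oo in (o,o2,o+o2):
    q,r=fit(oo,[.45,.07,-.17],.015); print('strip',q.round(4),np.degrees(q[2])); print(r.tolist())
# part origin = handle middle axis at underside
P=lambda *p: uc(p,150,165,10); S=lambda *p: uc(p,340,165,9)
o=[(t,(.045,-.051,.022),P(590,240)),(t,(-.045,-.051,.022),P(430,503)),(t,(-.045,.017,.022),P(228,380)),(t,(.045,.017,.022),P(392,122)),
(t,(0,0,.084),P(305,245))]
o2=[(s,(.045,-.051,.022),S(140,415)),(s,(-.045,-.051,.022),S(145,222)),(s,(.045,.017,.022),S(343,420))]
for oo in (o,o2,o+o2):
    q,r=fit(oo,[.47,.4,-.54],0); print('part',q.round(4),np.degrees(q[2])); print(r.tolist())
a=j[2]; R=np.array([[np.cos(a),-np.sin(a)],[np.sin(a),np.cos(a)]])
for nm,uv,z in (('glue cap',U(213,88),.12),('brush',U(300,183),.02),('brushend',U(447,250),.02),('trigger tip',U(500,145),.049),('grip tip',U(592,115),.051),('slidepad',U(398,430),.048)):
    X=onz(t,*uv,z); print(nm,X.round(3),(R.T@(X[:2]-j[:2])).round(3))
E
```

```text
jig [ 0.5324 -0.0574 -0.1737] -9.954540763250511
[[-0.22, 0.06], [0.43, -0.24], [0.14, 0.18], [-0.34, -0.03]]
jig [ 0.5339 -0.052  -0.189 ] -10.827611752707629
[[-0.48, 1.63], [0.28, -0.53], [0.61, -0.11], [-0.3, -1.06]]
jig [ 0.5334 -0.0545 -0.1804] -10.333889533959542
[[-0.81, -0.55], [-0.29, -0.06], [-1.27, 0.25], [-1.58, -0.79], [-0.96, 2.45], [-0.41, -0.88], [-0.74, -0.19], [-1.58, -0.28]]
strip [ 0.4782  0.0207 -0.1823] -10.444530344070387
[[0.23, -0.01], [-0.37, 0.38], [-0.18, -0.77], [0.32, 0.28]]
strip [ 0.4819  0.027  -0.2107] -12.073226427990537
[[0.17, 0.2], [-0.27, -0.24], [-0.44, 0.13], [0.57, -0.11]]
strip [ 0.4799  0.0234 -0.1916] -10.977893893844646
[[-0.58, -0.54], [-1.16, -0.25], [-1.27, -1.47], [-0.8, -0.31], [-1.6, 0.02], [-1.99, -0.25], [-1.63, -0.02], [-0.69, -0.45]]
part [ 0.4683  0.3623 -0.5423] -31.073390191982018
[[0.19, -0.3], [-0.41, 0.23], [-0.31, 0.53], [-0.03, -0.31], [0.57, -0.12]]
part [ 0.4712  0.3684 -0.5775] -33.08915639330475
[[-0.04, -0.48], [-0.41, -0.31], [0.44, 0.92]]
part [ 0.4687  0.3638 -0.5363] -30.72976999450384
[[-0.35, -0.58], [-0.79, 0.04], [-0.76, 0.46], [-0.64, -0.47], [0.03, -0.28], [-1.15, 0.05], [-2.67, 0.09], [-0.71, 0.75]]
glue cap [0.641 0.042 0.12 ] [0.089 0.115]
brush [ 0.616 -0.01   0.02 ] [0.074 0.058]
brushend [ 0.576 -0.095  0.02 ] [ 0.049 -0.032]
trigger tip [ 0.629 -0.122  0.049] [ 0.106 -0.05 ]
grip tip [ 0.645 -0.175  0.051] [ 0.132 -0.098]
slidepad [ 0.466 -0.061  0.048] [-0.066 -0.018]
```

>>> {"api": "send_rows", "payload": {"steps": [[0.027,0.048,0.003,-5.3,0],[0.027,0.048,0.003,-5.3,0],[0.027,0.048,0.003,-5.3,0],[0.027,0.048,0.003,-5.3,0],[0.027,0.048,0.003,-5.3,0],[0.027,0.048,0.003,-5.3,0],[0.027,0.048,0.003,-5.3,0],[0.027,0.048,0.003,-5.3,0],[0.027,0.048,0.003,-5.3,0],[0.027,0.048,0.003,-5.3,0]]}}

```text
time: 1.4
ee_pos: [0.5039, -0.098, 0.2526]
orientation: [0.269, 0.963, 0.0, -0.0]
force: [0.6, -0.2, 0.7]
opening: 0.0868
```

```bash
python3 - <<'E'
from h import *
c=snap('wrist','w1');print(-np.array(c['R']).T@np.array(c['t']),c['R']);o=observe();print(o['ee_pos'],o['orientation'],o['time'],o['joints'])
E
```

```text
[ 0.43781332 -0.05775425  0.41470459] [[ 5.19434587e-01  8.54510167e-01 -2.90477145e-04]
 [ 8.19326602e-01 -4.97950813e-01  2.84163522e-01]
 [ 2.42675975e-01 -1.47842357e-01 -9.58775786e-01]]
[ 0.50735107 -0.09402721  0.25275227] [0.26838568 0.96331002 0.00097608 0.0014096 ] 1.45 [ 1.31191023e-01  1.75135698e-01 -2.07626700e-01 -7.45320138e-04
 -1.18467513e+00 -2.24514231e+00]
```

View pics/w1.png

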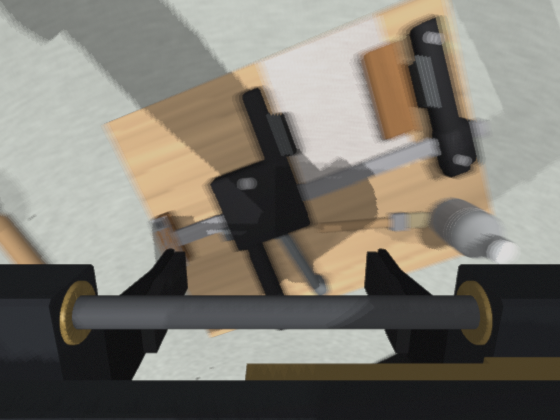

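The wrist view shows the whole clamp: strip at about (390,95), sliding pad at (285,135), trigger tip at (318,285), grip at (265,270). The picture is slightly motion-blurred. Next I go to the handle part.

>>> {"api": "send_rows", "payload": {"steps": [[-0.004,0.045,-0.003,0,0],[-0.004,0.045,-0.003,0,0],[-0.004,0.045,-0.003,0,0],[-0.004,0.045,-0.003,0,0],[-0.004,0.045,-0.003,0,0],[-0.004,0.045,-0.003,0,0],[-0.004,0.045,-0.003,0,0],[-0.004,0.045,-0.003,0,0],[-0.004,0.045,-0.003,0,0],[0,0.045,-0.003,0,0],[0,0,0,0,0],[0,0,0,0,0]]}}

```text
time: 2.95
ee_pos: [0.4672, 0.3497, 0.2221]
orientation: [0.268, 0.963, -0.001, -0.0]
force: [0.1, 0.3, -0.6]
opening: 0.0871
```

```bash
python3 - <<'E'
from h import *
c=snap('wrist','w2');o=observe();print(o['ee_pos'],o['orientation'],o['time'],o['joints'])
E
```

```text
[0.4673397  0.34933893 0.22241567] [ 2.68047885e-01  9.63405501e-01 -3.76332791e-04 -1.74594051e-04] 3.0 [ 9.19298811e-01  3.14788047e-01 -9.70837405e-02 -4.90788345e-05
 -1.15975304e+00 -3.03280794e+00]
```

View pics/w2.png

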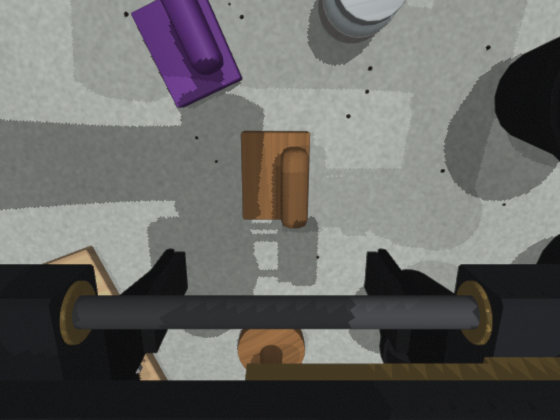

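The part is upright in the wrist view, base from (241,131) to (309,220) with the handle on the right side, almost aligned with the gripper. I'll enlarge it for a fit.

```bash
python3 - <<'E'
from h import *
crop('w2',225,115,325,240,6,'w2c')
E
```

```text
(no output)
```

View pics/w2c.png

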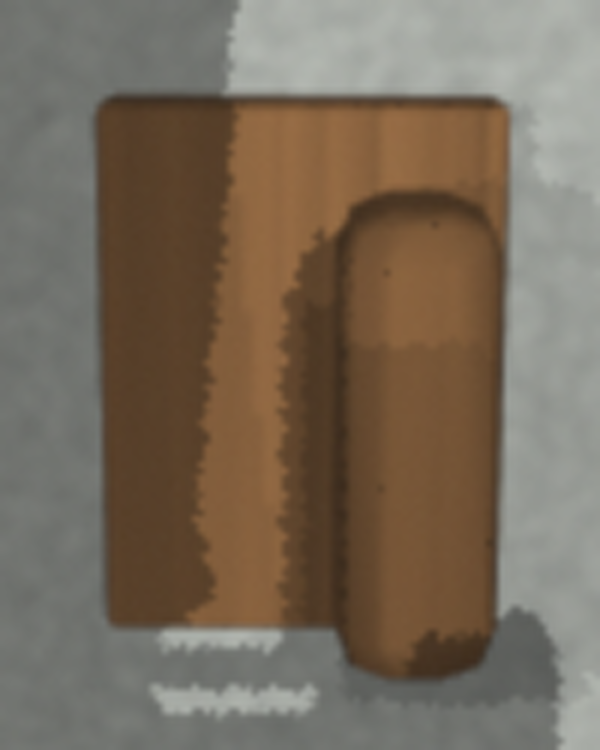

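```bash
python3 - <<'E'
from h import *
w=load('w2'); P=lambda *p: uc(p,225,115,6)
o=[(w,(-.045,-.051,.022),P(98,99)),(w,(-.045,.017,.022),P(509,102)),(w,(.045,-.051,.022),P(109,627)),(w,(0,0,.084),P(421,425))]
q,r=fit(o,[.47,.36,-.54],0);print(q.round(4),np.degrees(q[2]),r.tolist())
q,r=fit(o[:3],[.47,.36,-.54],0);print(q.round(4),np.degrees(q[2]),r.tolist())
st=observe();from scipy.spatial.transform import Rotation as Ro
print(Ro.from_quat(st['orientation']).as_matrix().round(3), st['ee_pos'])
print(np.array(w['R']).round(4))
E
```

```text
[ 0.4703  0.3667 -0.5398] -30.93070232206003 [[-0.94, -0.25], [0.5, -0.98], [-0.09, -0.12], [0.29, 5.11]]
[ 0.4709  0.3665 -0.5455] -31.25495744524866 [[-0.54, 0.1], [0.88, -0.23], [-0.2, 0.18]]
[[-0.856  0.516 -0.001]
 [ 0.516  0.856 -0.001]
 [ 0.    -0.001 -1.   ]] [0.4673397  0.34933893 0.22241567]
[[ 0.5169  0.856  -0.0017]
 [ 0.8211 -0.4952  0.284 ]
 [ 0.2422 -0.1482 -0.9588]]
```

>>> {"api": "send_rows", "payload": {"steps": [[0.0035,0.017,-0.0275,0,0],[0,0,-0.03,0,0],[0,0,-0.03,0,0],[0,0,-0.03,0,0],[0,0,-0.03,0,0],[0,0,-0.03,0,0],[0,0,0,0,0],[0,0,0,0,0]]}}

```text
time: 4.0
ee_pos: [0.4719, 0.3673, 0.0465]
orientation: [0.268, 0.963, 0.001, 0.001]
force: [0.7, -0.0, 0.8]
opening: 0.087
```

```bash
python3 - <<'E'
from h import *
c=snap('wrist','w3');o=observe();print(o['ee_pos'],o['force'],o['joints'])
E
```

```text
[0.47195651 0.36766887 0.04683873] [-0.33746374 -0.64051187  0.15710104] [ 9.32432994e-01  5.14672884e-01 -2.73509700e-01  5.93737554e-04
 -7.79580663e-01 -3.04613205e+00]
```

View pics/w3.png

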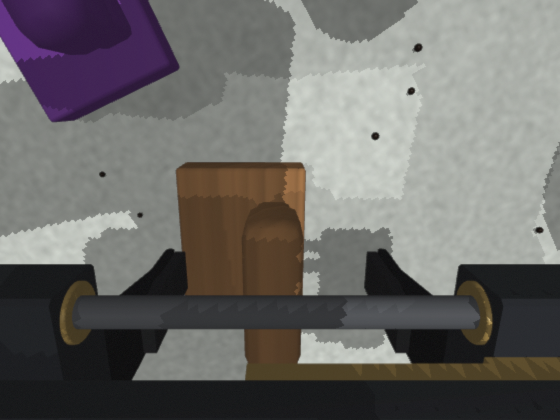

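The handle (x from 245 to 302) is centred between the fingers (186 to 365), so I close.

>>> {"api": "send_rows", "payload": {"steps": [[0,0,0,0,255],[0,0,0,0,255],[0,0,0,0,255],[0,0,0,0,255],[0,0,0,0,255],[0,0,0,0,255]]}}

```text
time: 4.8
ee_pos: [0.4709, 0.3672, 0.045]
orientation: [0.268, 0.963, -0.0, -0.0]
force: [1.0, 0.4, -0.7]
opening: 0.0351
```

>>> {"api": "send_rows", "payload": {"steps": [[0,0,0.02,0,255],[0,0,0.03,0,255],[0,0,0.03,0,255],[0,0,0.03,0,255],[0,0,0,0,255]]}}

```text
time: 5.42
ee_pos: [0.4718, 0.3684, 0.1573]
orientation: [0.268, 0.963, 0.002, 0.001]
force: [0.1, -0.1, -3.1]
opening: 0.0241
```

```bash
python3 - <<'E'
from h import *
c=snap('wrist','w4');o=observe();print(o['ee_pos'],o['force'],o['joints'][5])
E
```

```text
[0.47079323 0.36737724 0.15519943] [-0.36896871 -0.8677171  -1.8991394 ] -3.046190878043197
```

View pics/w4.png

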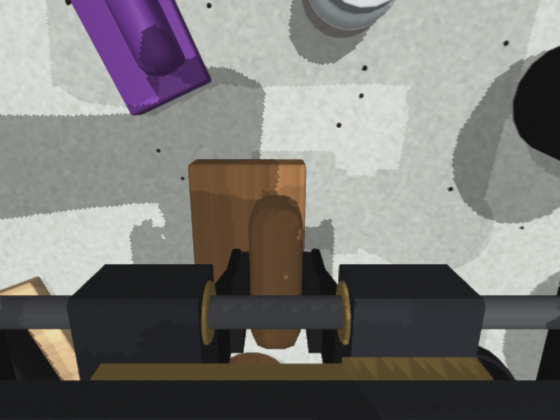

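The part came up, but the fingers closed during the lift, so it hangs lower in the grip. I'll measure how far.

```bash
python3 - <<'E'
from h import *
crop('w4',180,150,320,270,5,'w4c')
E
```

```text
(no output)
```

View pics/w4c.png

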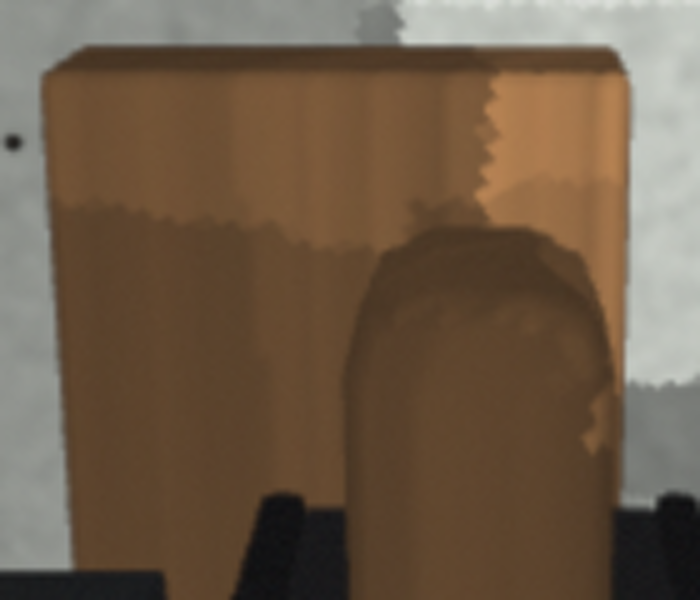

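```bash
python3 - <<'E'
from h import *
w=load('w4'); P=lambda *p: uc(p,180,150,5)
obs=[((-.045,-.051,.022),P(42,72)),((-.045,.017,.022),P(629,74)),((-.045,-.051,0),P(83,47)),((-.045,.017,0),P(613,47)),((.02,-.051,.022),None)]
def pt(x,L):
    a=x[3];return [x[0]+L[0]*np.cos(a)-L[1]*np.sin(a), x[1]+L[0]*np.sin(a)+L[1]*np.cos(a), x[2]+L[2]]
def r(x): return np.concatenate([proj(w,pt(x,L))-np.array(uv) for L,uv in obs[:4]])
s=least_squares(r,[.47,.367,.08,-.54]);print(s.x.round(4),np.degrees(s.x[3]),r(s.x).round(2))
s=least_squares(lambda x:r(x)[:4],[.47,.367,.08,-.54]);print(s.x.round(4),np.degrees(s.x[3]))
E
```

```text
[ 0.474   0.3675  0.0862 -0.5459] -31.277214024623934 [ 0.22  0.3  -0.17  0.11 -0.24 -0.33  0.18 -0.13]
[ 0.4738  0.3676  0.0869 -0.5475] -31.36770428609755
```

The grip is only on the top 15 mm of the handle. I'll set the part back down and regrip lower.

>>> {"api": "send_rows", "payload": {"steps": [[0,0,-0.03,0,255],[0,0,-0.03,0,255],[0,0,-0.02,0,255],[0,0,-0.005,0,255],[0,0,0,0,255],[0,0,0,0,130],[0,0,0,0,130],[0,0,0,0,130],[0.002,-0.001,-0.012,0,130],[0.001,0,-0.012,0,130],[0,0,0,0,130],[0,0,0,0,130]]}}

```text
time: 6.98
ee_pos: [0.4741, 0.3662, 0.0458]
orientation: [0.268, 0.963, -0.0, -0.0]
force: [-0.3, 0.4, 0.8]
opening: 0.0428
```

>>> {"api": "send_rows", "payload": {"steps": [[0,0,0,0,255],[0,0,0,0,255],[0,0,0,0,255],[0,0,0,0,255],[0,0,0,0,255],[0,0,0,0,255]]}}

```text
time: 7.72
ee_pos: [0.4741, 0.3665, 0.0463]
orientation: [0.268, 0.963, 0.0, 0.0]
force: [-0.5, 0.5, 1.7]
opening: 0.0241
```

>>> {"api": "send_rows", "payload": {"steps": [[0,0,0.03,0,255],[0,0,0.05,0,255],[0,0,0.05,0,255],[0,-0.045,0.03,2.5,255],[0,-0.045,0,2.5,255],[0,-0.045,0,2.5,255],[0,-0.045,0,2.5,255],[0,-0.045,0,2.5,255],[0,-0.045,0,2.5,255],[0,-0.045,0,2.5,255],[0,-0.045,0,3,255],[0,0,0,0,255]]}}

```text
time: 9.22
ee_pos: [0.4728, 0.0038, 0.2054]
orientation: [0.094, 0.996, -0.0, -0.001]
force: [-0.0, -0.1, -1.9]
opening: 0.0243
```

>>> {"api": "send_rows", "payload": {"steps": [[0,0,0,0,255],[0,0,0,0,255]]}}

```text
time: 9.48
ee_pos: [0.4739, 0.0071, 0.2058]
orientation: [0.092, 0.996, 0.0, -0.0]
force: [0.0, 0.6, -1.8]
opening: 0.0237
```

```bash
python3 - <<'E'
from h import *
c=snap('wrist','w5');o=observe();print(o['ee_pos'],o['force'],o['joints'][5],o['dq'].round(3)); snap('top','t5')
crop('w5',0,0,560,420,1.4,'w5c')
E
```

```text
[0.47397528 0.00713666 0.20588051] [-0.01590309  0.61590875 -1.25799744] -2.1125523625625275 [ 0.001 -0.001  0.001  0.002 -0.001  0.002]
```

View pics/w5c.png

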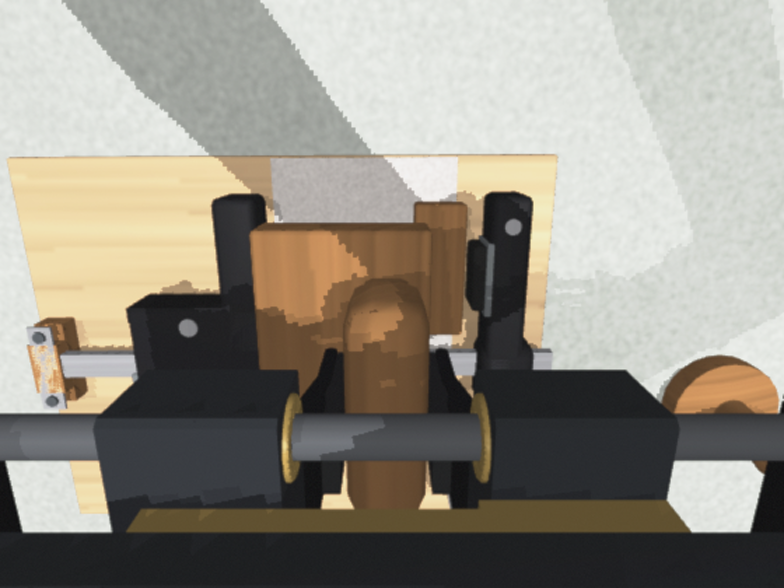

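View pics/t5.png

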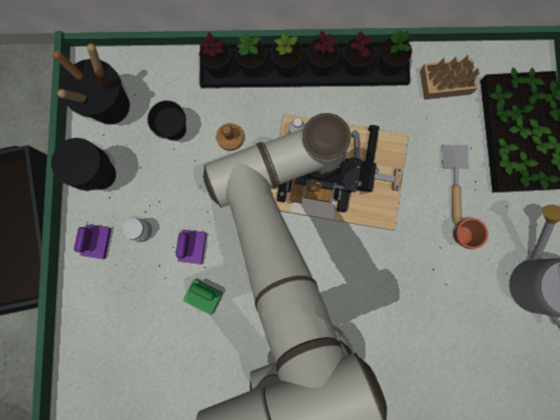

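```bash
python3 - <<'E'
from h import *
crop('w5',170,100,410,275,3.3,'w5d');crop('w5',0,100,120,160,6,'w5e')
crop('w5',280,130,400,250,6,'w5f')
E
```

```text
(no output)
```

View pics/w5d.png

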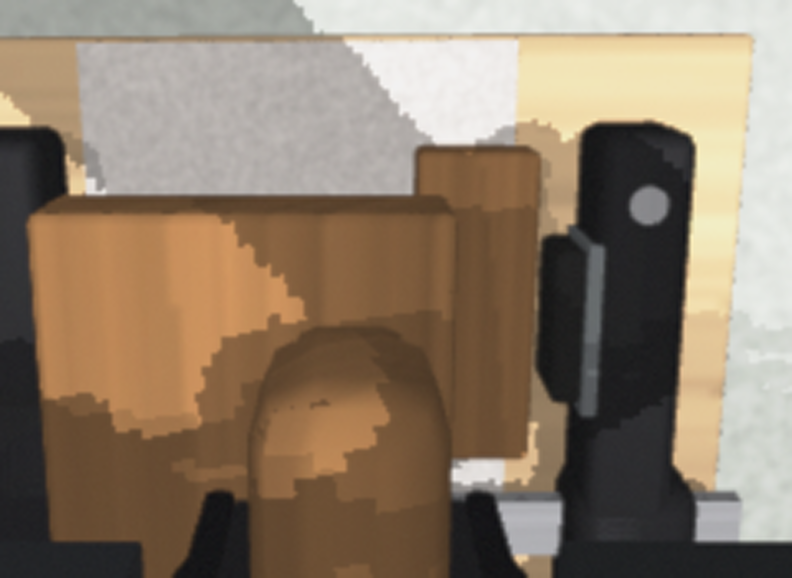

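View pics/w5f.png

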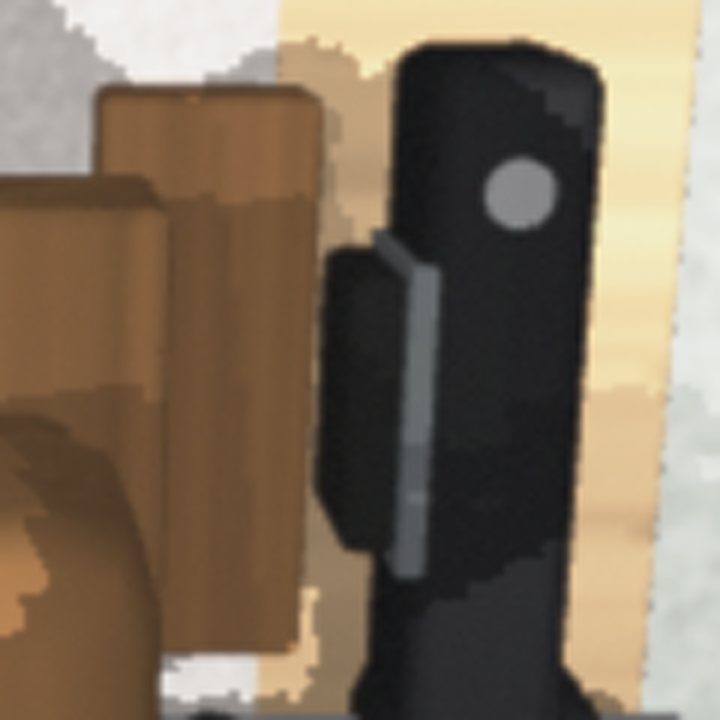

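```bash
python3 - <<'E'
from h import *
w=load('w5'); F=lambda *p: uc(p,280,130,6); D=lambda *p: uc(p,170,100,3.3); E=lambda *p:(p[0]/1.4,p[1]/1.4)
o=[(w,(-.045,0,.022),F(96,89)),(w,(-.045,.034,.022),F(322,91)),(w,(.045,.034,.022),F(302,654))]
q,r=fit(o,[.48,.02,-.18],.0155);print('strip',q.round(4),np.degrees(q[2]),r.tolist())
o=[(w,(-.142,-.205,.015),E(10,157)),(w,(-.142,.165,.015),D(752,37)),(w,(-.105,.165,.015),None)]
j,r=fit(o[:2],[.53,-.05,-.18],0);print('jig',j.round(4),np.degrees(j[2]),r.tolist())
def loc(X,j):
    a=j[2];R=np.array([[np.cos(a),-np.sin(a)],[np.sin(a),np.cos(a)]]);return R.T@(np.array(X)-j[:2])
print('strip edge in jig',loc(q[:2],j).round(4), 'expected y about', .105-.034)
obs=[((-.045,-.051,.022),D(29,213)),((-.045,.017,.022),D(455,213)),((-.045,-.051,0),D(46,198)),((-.045,.017,0),D(447,197))]
def pt(x,L):
    a=x[3];return [x[0]+L[0]*np.cos(a)-L[1]*np.sin(a), x[1]+L[0]*np.sin(a)+L[1]*np.cos(a), x[2]+L[2]]
def r(x): return np.concatenate([proj(w,pt(x,L))-np.array(uv) for L,uv in obs])
s=least_squares(r,[.47,.007,.16,-.18]);print('part',s.x.round(4),np.degrees(s.x[3]),r(s.x).round(2))
x=s.x
for yy in (0,):
  a=q[2]; 
  for gap in (0,.002,.003):
    tx=q[0]+np.sin(a)*(.017+gap); ty=q[1]-np.cos(a)*(.017+gap); print('target part',tx.round(4),ty.round(4),'delta',round(tx-x[0],4),round(ty-x[1],4),np.degrees(a-x[3]).round(2))
# head pad face check, sliding pad from t0
print('headpad face left top front', proj(w,[0,0,0]))
E
```

```text
strip [ 0.4811  0.0239 -0.1786] -10.233361699809892 [[-0.08, 0.29], [0.19, -0.27], [-0.12, -0.02]]
jig [ 0.5366 -0.0539 -0.1812] -10.379472202646442 [[-2.86, 0.2], [2.81, 0.09]]
strip edge in jig [-0.0686  0.0665] expected y about 0.071
part [ 0.4725  0.0068  0.1583 -0.1833] -10.504308368245812 [-2.15  0.82  0.24  0.67  2.69 -0.91 -0.56 -0.75]
target part 0.478 0.0071 delta 0.0056 0.0004 0.27
target part 0.4777 0.0052 delta 0.0052 -0.0016 0.27
target part 0.4775 0.0042 delta 0.0051 -0.0026 0.27
headpad face left top front [ 135.05012104 -503.89908006]
```

>>> {"api": "send_rows", "payload": {"steps": [[0.005,-0.0035,-0.02,0.2,255],[0,0,-0.02,0,255],[0,0,-0.02,0,255],[0,0,-0.02,0,255],[0,0,-0.02,0,255],[0,0,0,0,255],[0,0,0,0,255]]}}

```text
time: 10.45
ee_pos: [0.4797, 0.0033, 0.1068]
orientation: [0.09, 0.996, 0.0, 0.001]
force: [0.7, -0.2, -1.2]
opening: 0.0233
```

```bash
python3 - <<'E'
from h import *
c=snap('wrist','w6');o=observe();print(o['ee_pos'],o['force']); snap('scene','s6')
crop('w6',120,120,400,320,2.8,'w6c');crop('s6',200,190,340,300,5.5,'s6c')
E
```

```text
[0.47979231 0.00325676 0.10697749] [ 0.04383863  0.08229974 -2.04436676]
```

View pics/w6c.png

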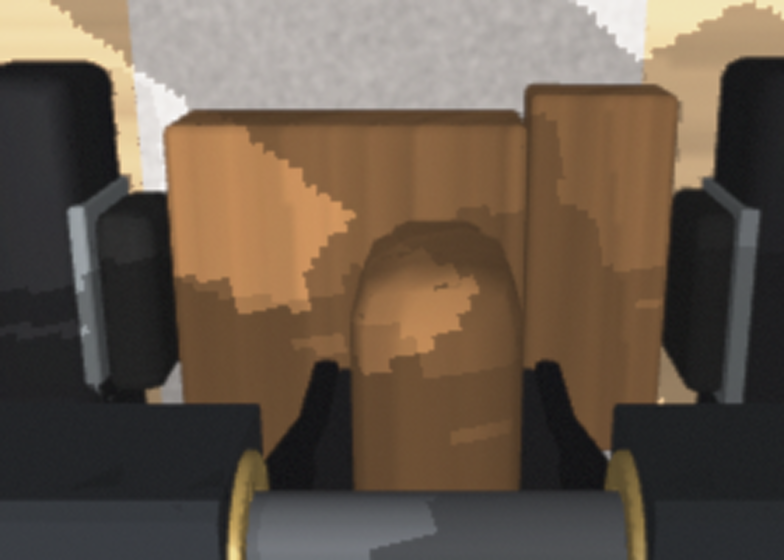

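View pics/s6c.png

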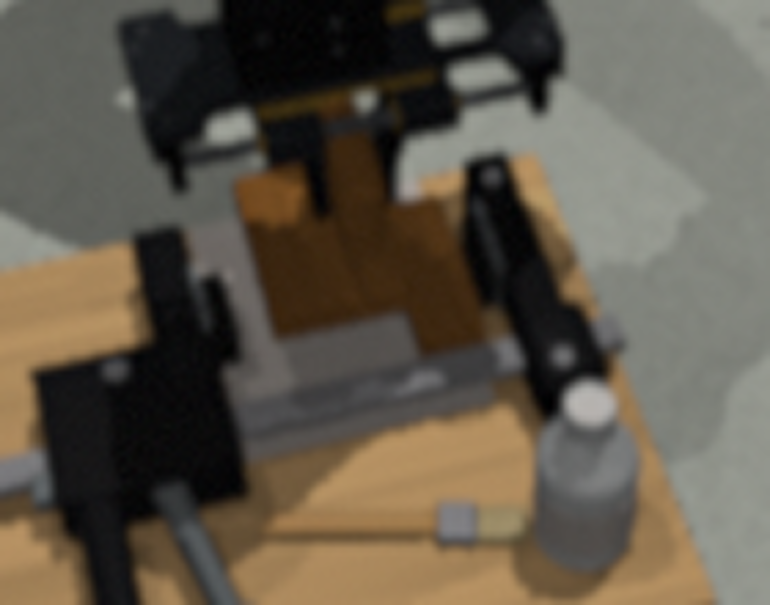

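```bash
python3 - <<'E'
from h import *
w=load('w6'); C=lambda *p: uc(p,120,120,2.8)
o=[(w,(-.045,0,.022),C(526,92)),(w,(-.045,.034,.022),C(679,95)),(w,(.035,.034,.022),None)]
q,r=fit(o[:2],[.48,.02,-.18],.0155);print('strip',q.round(4),np.degrees(q[2]),r.tolist())
for z in (.058,.0605):
  o=[(w,(-.045,-.051,.022),C(164,127)),(w,(-.045,.017,.022),C(527,127))]
  p,r=fit(o,[.48,.02,-.18],z);print('part',p.round(4),np.degrees(p[2]),r.tolist())
j=np.array([*q[:2],q[2]])
def loc(X,j):
    a=j[2];R=np.array([[np.cos(a),-np.sin(a)],[np.sin(a),np.cos(a)]]);return (R.T@(np.array(X)-j[:2])).round(4)
print('part in strip frame',loc(p[:2],q))
for n,uv,z in (('slide pad top far',C(166,193),.048),('slide pad top near',C(178,372),.048),('head top far',C(674,191),.049),('head near',C(664,350),.049)):
    print(n,loc(onz(w,*uv,z)[:2],q))
E
python3 -c "
import sys;sys.path.insert(0,'.')
from h import *
crop('w6',120,150,200,280,6,'w6d');crop('w6',330,140,410,270,6,'w6e')"
```

```text
strip [ 0.4813  0.0226 -0.1999] -11.454686697964659 [[0.43, 0.02], [-0.43, -0.03]]
part [ 0.4786  0.0033 -0.1809] -10.362439096033995 [[-0.51, 0.04], [0.51, 0.01]]
part [ 0.4782  0.0036 -0.1807] -10.354445646708776 [[-1.39, 0.06], [1.39, 0.02]]
part in strip frame [ 0.0008 -0.0193]
slide pad top far [-0.0226 -0.08  ]
slide pad top near [ 0.0202 -0.0796]
head top far [-0.0254  0.0323]
head near [0.0122 0.0331]
```

View pics/w6d.png

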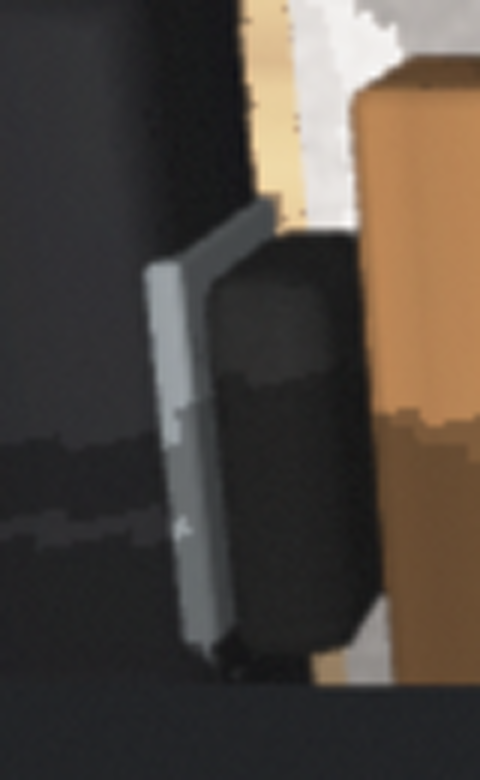

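View pics/w6e.png

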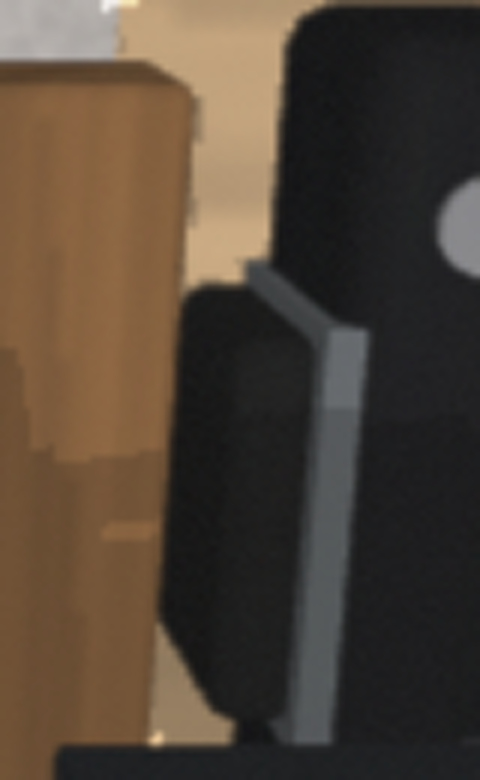

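```bash
python3 - <<'E'
from h import *
w=load('w6'); q=[.4813,.0226,-.183]
def loc(X,j):
    a=j[2];R=np.array([[np.cos(a),-np.sin(a)],[np.sin(a),np.cos(a)]]);return (R.T@(np.array(X)-j[:2])).round(4)
D=lambda *p: uc(p,120,150,6);E=lambda *p: uc(p,330,140,6)
for n,uv,z in (('s top',D(330,290),.049),('s bot',D(360,240),.021),('s bot near',D(384,580),.021),('h top',E(238,360),.049),('h bot',E(182,300),.019),('h bot near',E(161,600),.019)):
    print(n,loc(onz(w,*uv,z)[:2],q))
im=cv2.imread('pics/w6.png'); g=cv2.cvtColor(im,cv2.COLOR_BGR2GRAY).astype(float); print(g[200:208,150:186].mean(0).round(0));print(g[200:208,355:390].mean(0).round(0))
E
```

```text
s top [-0.0183 -0.0824]
s bot [-0.017  -0.0865]
s bot near [ 0.0254 -0.0866]
h top [-0.0175  0.0387]
h bot [-0.0168  0.0396]
h bot near [0.0208 0.0396]
[135.  91.  73.  71.  52.  43.  43.  45.  46.  47.  46.  46.  46.  46.
  46.  46.  47.  47.  46.  45.  44.  42.  41.  38.  34.  29.  27.  27.
  26.  27.  52. 111. 128. 142. 145. 144.]
[106. 106. 100.  87.  45.  26.  24.  24.  24.  25.  26.  25.  26.  27.
  30.  33.  34.  34.  35.  34.  35.  35.  35.  35.  35.  34.  36.  55.
  70.  97. 104. 105. 105. 105. 102.]
```

The part sits about 2 mm off the strip line and about 1 mm off in end level. I descend onto the board with slightly more clearance.

>>> {"api": "send_rows", "payload": {"steps": [[-0.0005,-0.0015,-0.015,0,255],[0,0,-0.015,0,255],[0,0,-0.01,0,255],[0,0,-0.004,0,255],[0,0,0,0,255],[0,0,0,0,255]]}}

```text
time: 11.3
ee_pos: [0.4789, 0.0014, 0.0625]
orientation: [0.09, 0.996, 0.0, 0.001]
force: [0.4, 0.3, -0.8]
opening: 0.0237
```

```bash
python3 - <<'E'
from h import *
c=snap('wrist','w7');o=observe();print(o['ee_pos'],o['force']); 
crop('w7',120,140,400,300,2.8,'w7c')
E
```

```text
[0.47885017 0.00137623 0.06250715] [ 0.53312382  0.23176229 -1.01686304]
```

View pics/w7c.png

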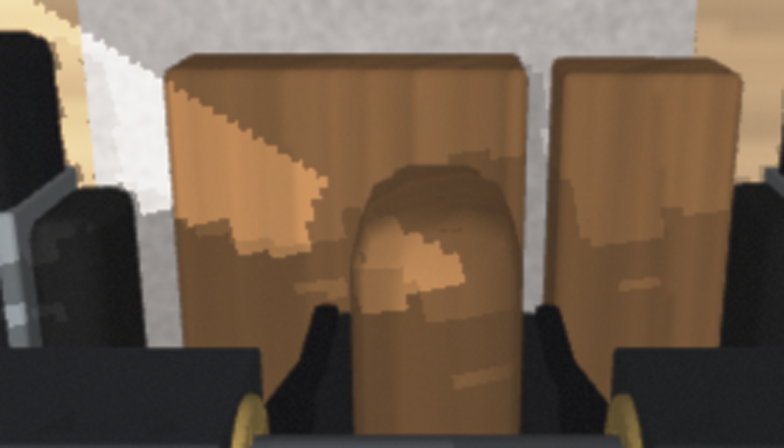

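On the board, the gap to the strip is about 27 px (5 mm) and the ends are level within 0.6 mm. I lower the last millimetre and slide the part up to the strip.

>>> {"api": "send_rows", "payload": {"steps": [[0.0005,0,-0.001,0,255],[0.0004,0.0015,0,0,255],[0.0004,0.0015,0,0,255],[0.0003,0.0018,0,0,255],[0,0,0,0,255],[0,0,0,0,255]]}}

```text
time: 12.1
ee_pos: [0.4803, 0.0062, 0.0613]
orientation: [0.09, 0.996, 0.0, 0.0]
force: [-0.5, -0.5, 2.4]
opening: 0.0238
```

```bash
python3 - <<'E'
from h import *
c=snap('wrist','w8');o=observe();print(o['ee_pos'],o['force']); 
crop('w8',120,140,400,300,2.8,'w8c')
E
```

```text
[0.4803346  0.00625963 0.06129619] [-0.17540254  0.6347545   1.67641772]
```

View pics/w8c.png

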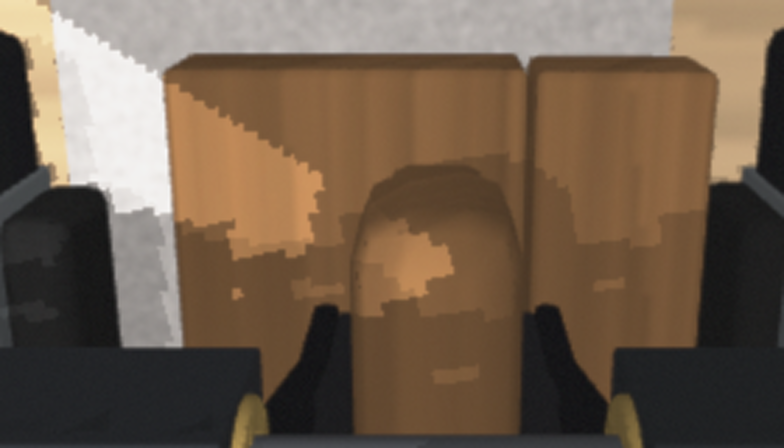

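The joint looks shut (seam at x≈526) with ends level within about half a millimetre. I release, lift and look.

>>> {"api": "send_rows", "payload": {"steps": [[0,0,0,0,100],[0,0,0,0,100],[0,0,0,0,100],[0,0,0,0,100],[0,0,0.03,0,60],[0,0,0.04,0,0],[0,0,0.05,0,0],[0.05,-0.02,0.02,0,0],[0.05,-0.02,0,0,0],[0.035,-0.02,0,0,0],[0,0,0,0,0],[0,0,0,0,0]]}}

```text
time: 13.65
ee_pos: [0.6143, -0.0539, 0.2004]
orientation: [0.091, 0.996, -0.0, -0.001]
force: [-0.3, -0.1, -0.0]
opening: 0.087
```

```bash
python3 - <<'E'
from h import *
c=snap('wrist','w9');o=observe();print(o['ee_pos'],o['force'],o['orientation'])
crop('w9',0,0,560,420,1.4,'w9c')
E
```

```text
[ 0.61419331 -0.05365939  0.20088824] [-0.28522356  0.55082474  0.41665218] [ 9.02279956e-02  9.95921037e-01 -7.62397421e-06 -4.43897059e-04]
```

View pics/w9c.png

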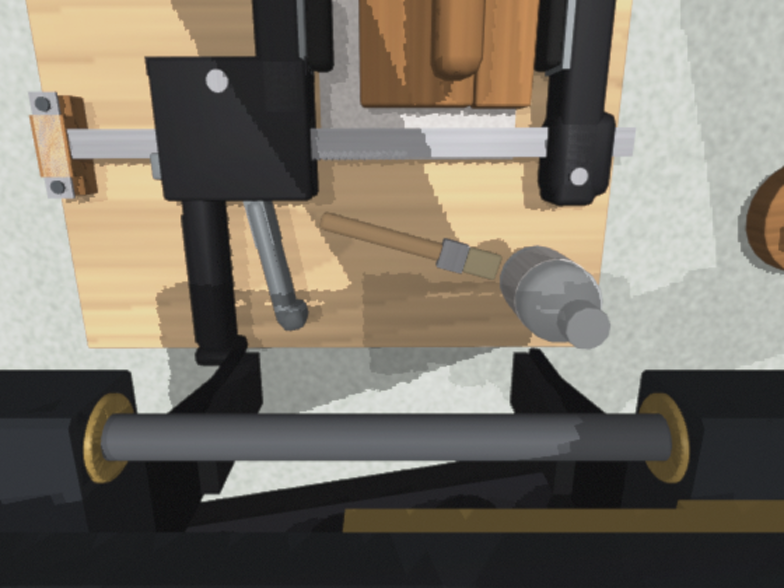

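```bash
python3 - <<'E'
from h import *
crop('w9',90,120,270,270,4.4,'w9d')
w=load('w9');E=lambda *p:(p[0]/1.4,p[1]/1.4)
for n,uv,z in (('corner',E(88,348),.015),('edge r',E(600,348),.015),('bar r',E(632,140),.04),('bar m',E(430,143),.04),('bar l',E(75,142),.04),('headscrew',E(579,177),.05),('bottle',E(587,328),.12)):
    print(n,onz(w,*uv,z).round(4))
E
```

```text
corner [ 0.6396 -0.2807  0.015 ]
edge r [0.7075 0.0879 0.015 ]
bar r [0.563  0.1065 0.04  ]
bar m [ 0.5425 -0.0138  0.04  ]
bar l [ 0.503 -0.225  0.04 ]
headscrew [0.5778 0.0698 0.05  ]
bottle [0.6443 0.0435 0.12  ]
```

View pics/w9d.png

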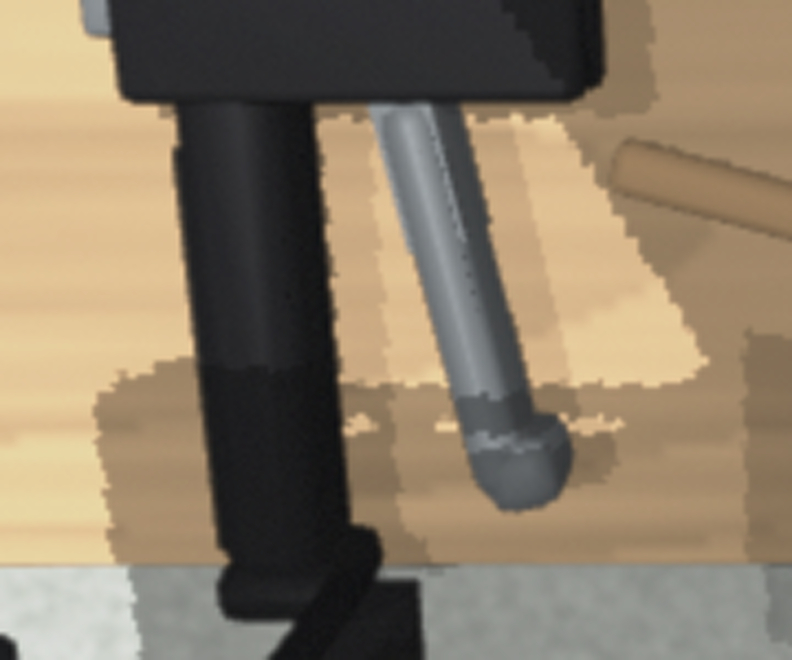

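```bash
python3 - <<'E'
from h import *
w=load('w9');D=lambda *p: uc(p,90,120,4.4)
a=np.radians(-10.37);R=np.array([[np.cos(a),-np.sin(a)],[np.sin(a),np.cos(a)]]);j=np.array([.537,-.053])
def line(p0,p1,z,x):
    A=R.T@(onz(w,*D(*p0),z)[:2]-j);B=R.T@(onz(w,*D(*p1),z)[:2]-j)
    return A+(B-A)*(x-A[0])/(B[0]-A[0])
for z in (.021,.035,.050):
    g=line((176,150),(217,540),z,.075);t=line((463,105),(530,400),z,.075);print(z,g.round(4),t.round(4),'mid',((g+t)/2).round(4),'span',round(t[1]-g[1],4), 'world',(j+R@((g+t)/2)).round(4))
print('brush end',R.T@(onz(w,*D(612,165),.02)[:2]-j))
E
```

```text
0.021 [ 0.075  -0.1238] [ 0.075  -0.0554] mid [ 0.075  -0.0896] span 0.0684 world [ 0.5946 -0.1547]
0.035 [ 0.075  -0.1182] [ 0.075  -0.0521] mid [ 0.075  -0.0852] span 0.0662 world [ 0.5954 -0.1503]
0.05 [ 0.075  -0.1123] [ 0.075  -0.0485] mid [ 0.075  -0.0804] span 0.0637 world [ 0.5963 -0.1456]
brush end [ 0.04770129 -0.03129101]
```

>>> {"api": "send_rows", "payload": {"steps": [[-0.0045,-0.032,-0.02,0,0],[-0.0046,-0.032,-0.02,0,0],[-0.0046,-0.0328,-0.03,0,0],[0,0,-0.03,0,0],[0,0,0,0,0],[0,0,0,0,0]]}}

```text
time: 14.45
ee_pos: [0.6021, -0.1502, 0.1028]
orientation: [0.09, 0.996, -0.0, 0.001]
force: [1.0, -0.5, 0.0]
opening: 0.0873
```

```bash
python3 - <<'E'
from h import *
c=snap('wrist','w10');o=observe();print(o['ee_pos'],o['force'],o['orientation'])
crop('w10',0,0,560,420,1.4,'w10c')
E
```

```text
[ 0.60243954 -0.1501254   0.10309884] [-0.22112018  0.17728876  1.6847692 ] [ 8.95588113e-02  9.95980139e-01 -7.66201635e-05  1.66635718e-03]
```

View pics/w10c.png

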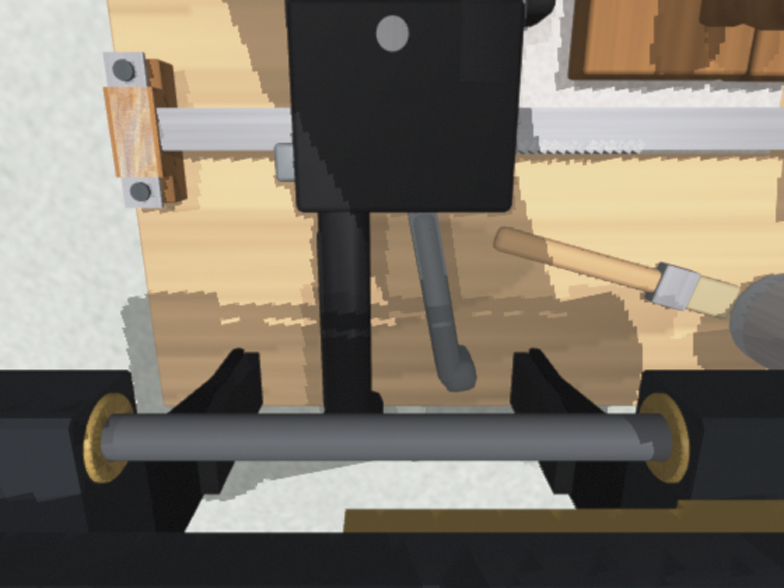

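Fingers (262 to 512, centre 387) straddle grip and trigger (320 to 450), so I descend.

>>> {"api": "send_rows", "payload": {"steps": [[0,0,-0.025,0,0],[0,0,-0.025,0,0],[0,0,-0.02,0,0],[0,0,-0.01,0,0],[0,0,0,0,0],[0,0,0,0,0]]}}

```text
time: 15.25
ee_pos: [0.6023, -0.1507, 0.0224]
orientation: [0.09, 0.996, -0.0, 0.001]
force: [0.0, 0.1, 0.5]
opening: 0.087
```

```bash
python3 - <<'E'
from h import *
c=snap('wrist','w11');o=observe();print(o['ee_pos'],o['force'],o['orientation'])
crop('w11',0,0,560,420,1.4,'w11c'); snap('scene','s11'); crop('s11',180,200,330,310,5,'s11c'); snap('top','t11'); crop('t11',255,105,415,235,5,'t11c')
E
```

```text
[ 0.6022577  -0.15069756  0.02231114] [0.01498717 0.63805603 0.22379798] [9.01792042e-02 9.95924866e-01 3.03336395e-05 1.17100098e-03]
```

View pics/w11c.png

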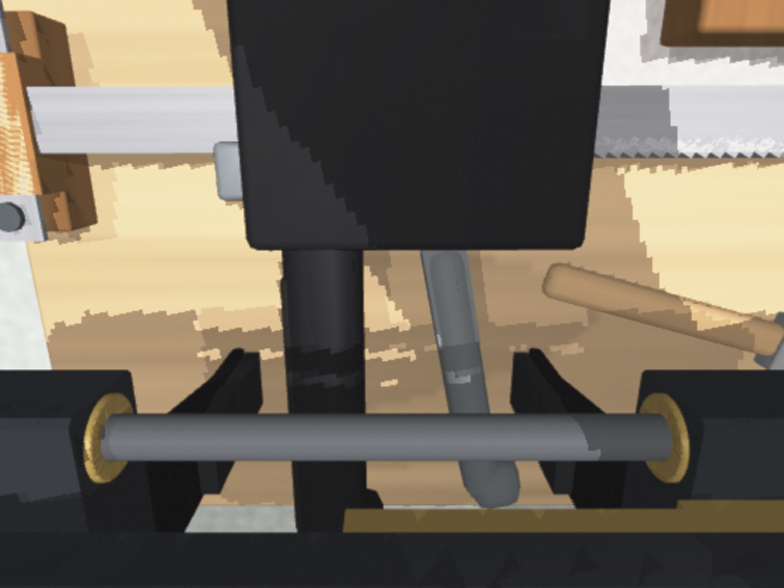

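View pics/s11c.png

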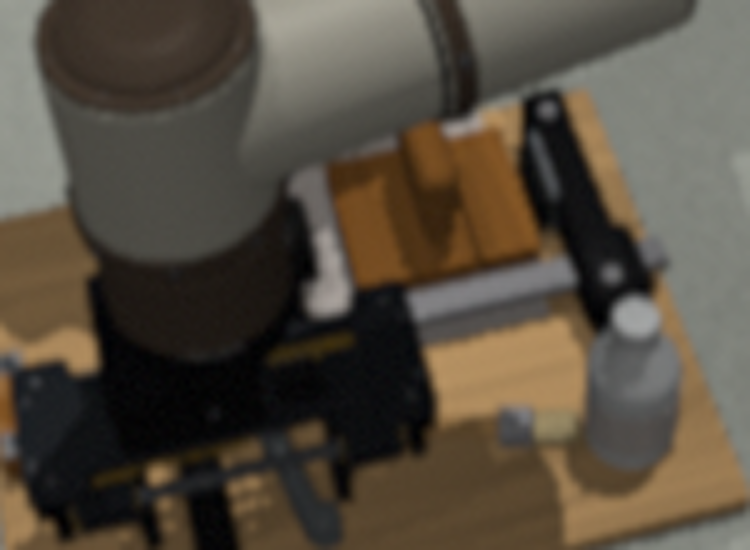

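View pics/t11c.png

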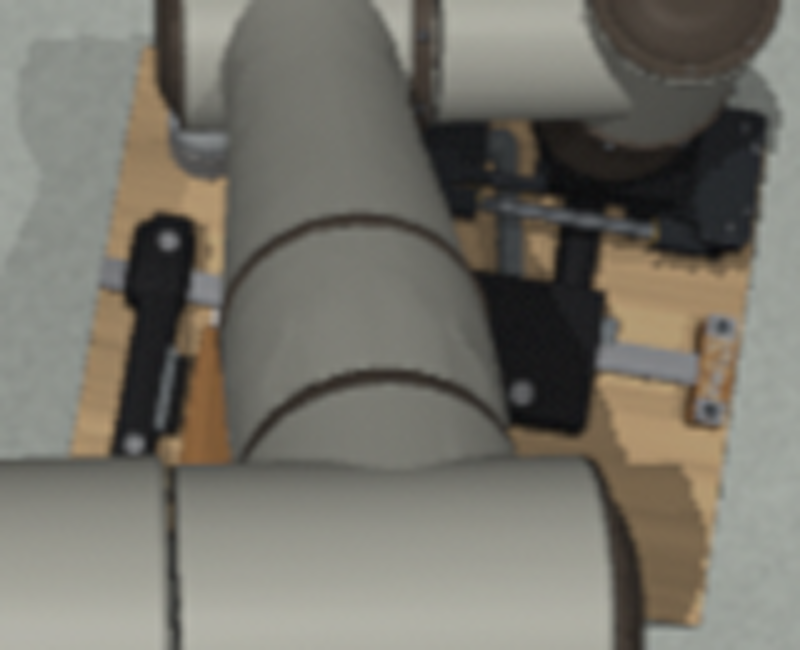

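>>> {"api": "send_rows", "payload": {"steps": [[0,0,0,0,145],[0,0,0,0,145],[0,0,0,0,145],[0,-0.001,0,0,145],[0,-0.001,0,0,145],[0,-0.001,0,0,145],[0,0,0,0,145],[0,0,0,0,145]]}}

```text
time: 16.4
ee_pos: [0.6015, -0.1552, 0.0211]
orientation: [0.091, 0.996, -0.001, 0.0]
force: [1.5, -5.7, -1.6]
opening: 0.0374
```

```bash
python3 - <<'E'
from h import *
c=snap('wrist','w12');o=observe();print(o['ee_pos'],o['force'],o['wrist_torque'],o['opening'])
crop('w12',0,0,560,420,1.4,'w12c')
E
```

```text
[ 0.60143858 -0.15517544  0.02106613] [ 2.40433584 -5.48480564 -1.90508054] [-1.61826226 -0.47109041 -0.04798435] 0.03798927657747719
```

View pics/w12c.png

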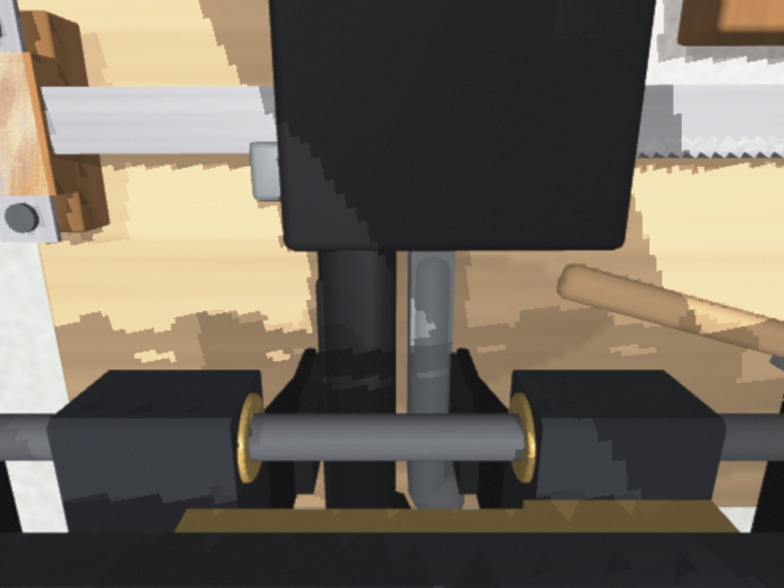

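```bash
cat >> h.py <<'E'
A=np.radians(-10.37);RJ=np.array([[np.cos(A),-np.sin(A)],[np.sin(A),np.cos(A)]]);J0=np.array([.537,-.053])
def jl(tag,p,z,k=1.4):
    c=load(tag); return (RJ.T@(onz(c,(p[0]+.5)/k-.5,(p[1]+.5)/k-.5,z)[:2]-J0)).round(4)
E
python3 - <<'E'
from h import *
for t,p in (('w10',(513,210)),('w11',(584,247)),('w12',(624,248))): print(t,jl(t,p,.053))
for t,p in (('w10',(497,238)),('w11',(545,275)),('w12',(560,275))): print(t,'brush',jl(t,p,.02))
for t,p in (('w10',(570,78)),('w11',(663,45)),('w12',(680,45))): print(t,'part nearcorner',jl(t,p,.037))
E
```

```text
w10 [ 0.0305 -0.0319]
w11 [ 0.0303 -0.0329]
w12 [ 0.0304 -0.0275]
w10 brush [ 0.0481 -0.0305]
w11 brush [ 0.0463 -0.0318]
w12 brush [ 0.046  -0.0318]
w10 part nearcorner [-0.0217 -0.0083]
w11 part nearcorner [-0.0203 -0.0118]
w12 part nearcorner [-0.0201 -0.0124]
```

```bash
python3 - <<'E'
from h import *
print('pad',jl('w9',(332,40),.021),jl('w9',(318,30),.049),'part',jl('w9',(362,90),.037),'block',jl('w9',(316,196),.053), 'seam',jl('w9',(474,105),.037),'strip end',jl('w9',(532,105),.037),'headpad',jl('w9',(537,40),.02))
crop('w9',190,0,400,90,3.8,'w9e')
E
```

```text
pad [-0.0619 -0.02  ] [-0.0619 -0.0249] part [-0.032  -0.0014] block [ 0.0286 -0.0291] seam [-0.0235  0.0655] strip end [-0.0234  0.1002] headpad [-0.0618  0.1049]
```

View pics/w9e.png

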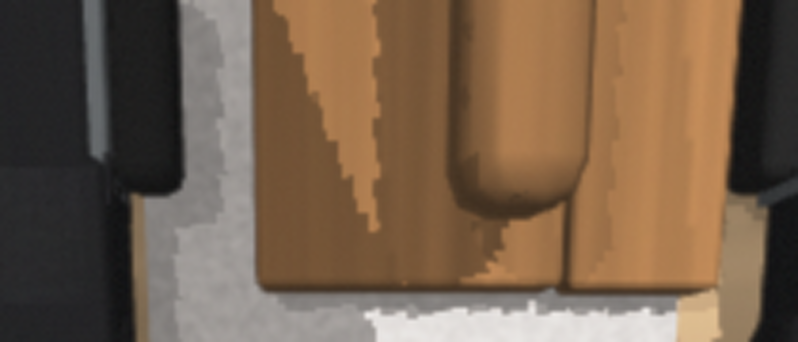

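>>> {"api": "send_rows", "payload": {"steps": [[0,0,0,0,40],[0,0,0,0,40],[0.0005,0.003,0,0,40],[0.0005,0.004,0,0,40],[0.0005,0.004,0,0,40],[0,0,0,0,40],[0,0,0,0,40]]}}

```text
time: 17.32
ee_pos: [0.603, -0.1429, 0.0211]
orientation: [0.09, 0.996, -0.0, 0.0]
force: [-0.4, 0.4, 1.1]
opening: 0.0734
```

```bash
python3 - <<'E'
from h import *
c=snap('wrist','w13');o=observe();print(o['ee_pos'],o['force'],o['opening'])
crop('w13',0,0,560,420,1.4,'w13c')
E
```

```text
[ 0.60298447 -0.14297136  0.02109843] [-0.34541876 -0.05044452  0.29599532] 0.07322603950297166
```

View pics/w13c.png

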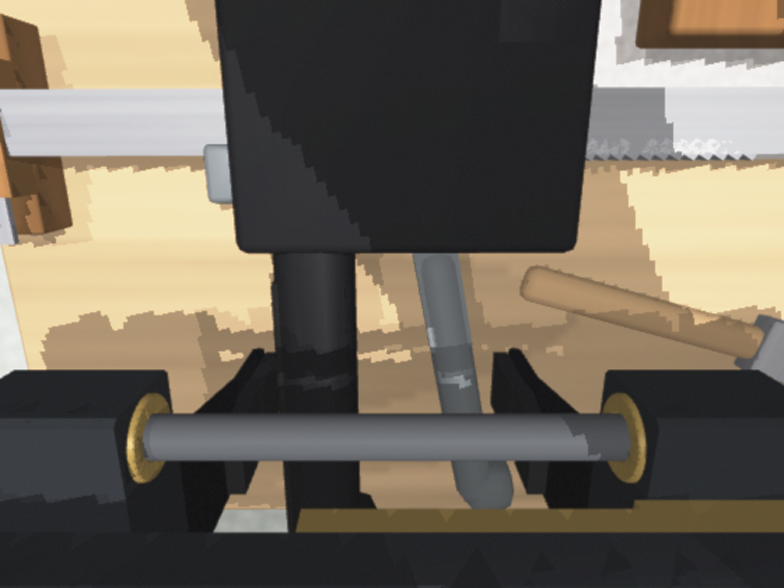

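```bash
python3 - <<'E'
from h import *
for t,p in (('w11',(584,247)),('w12',(624,248)),('w13',(577,250))): print(t,jl(t,p,.053))
for t,p in (('w11',(545,275)),('w12',(560,275)),('w13',(523,278))): print(t,'brush',jl(t,p,.02))
E
```

```text
w11 [ 0.0303 -0.0329]
w12 [ 0.0304 -0.0275]
w13 [ 0.0303 -0.0273]
w11 brush [ 0.0463 -0.0318]
w12 brush [ 0.046  -0.0318]
w13 brush [ 0.0464 -0.0316]
```

>>> {"api": "send_rows", "payload": {"steps": [[0,-0.001,0,0,145],[0,0,0,0,145],[0,-0.001,0,0,145],[0,-0.001,0,0,145],[0,-0.001,0,0,145],[0,0,0,0,145],[0,0,0,0,145]]}}

```text
time: 18.25
ee_pos: [0.6022, -0.1484, 0.021]
orientation: [0.091, 0.996, -0.001, -0.001]
force: [-0.4, -5.6, -1.1]
opening: 0.038
```

```bash
python3 - <<'E'
from h import *
c=snap('wrist','w14');o=observe();print(o['ee_pos'],o['force'],o['opening'])
crop('w14',0,0,560,420,1.4,'w14c')
E
```

```text
[ 0.60222053 -0.14843846  0.02100088] [-0.48419076 -5.94919876 -0.90075182] 0.03802577899255143
```

View pics/w14c.png

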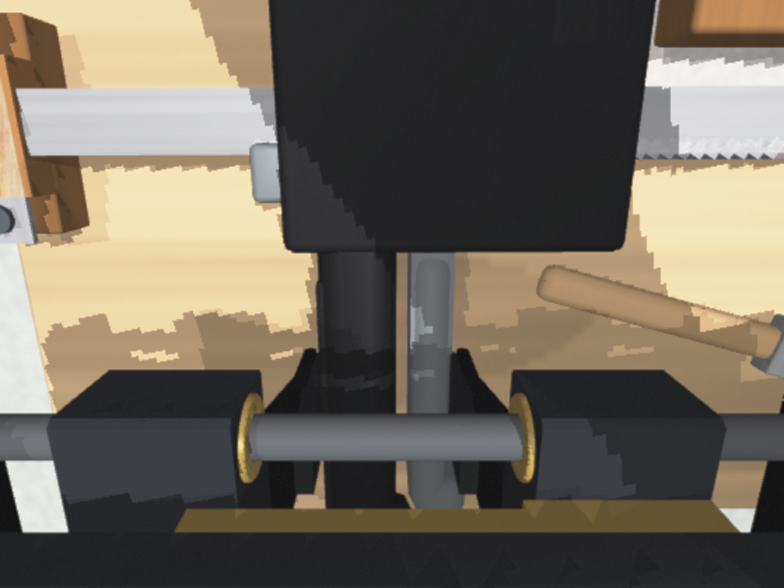

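Pump 2 moved the jaw 6.8 mm, measured by how far the TCP shifted between the two squeezed states. Pump 3 next.

>>> {"api": "send_rows", "payload": {"steps": [[0,0,0,0,40],[0,0,0,0,40],[0.0005,0.003,0,0,40],[0.0005,0.004,0,0,40],[0.0005,0.0035,0,0,40],[0,0,0,0,40],[0,0,0,0,40]]}}

```text
time: 19.18
ee_pos: [0.6047, -0.1364, 0.0212]
orientation: [0.09, 0.996, -0.0, 0.0]
force: [0.7, 0.0, 0.4]
opening: 0.0735
```

>>> {"api": "send_rows", "payload": {"steps": [[0,-0.001,0,0,145],[0,0,0,0,145],[0,-0.001,0,0,145],[0,-0.001,0,0,145],[0,-0.001,0,0,145],[0,0,0,0,145],[0,0,0,0,145]]}}

```text
time: 20.05
ee_pos: [0.6038, -0.1424, 0.021]
orientation: [0.091, 0.996, -0.001, -0.001]
force: [-0.1, -8.0, -0.7]
opening: 0.0378
```

```bash
python3 - <<'E'
from h import *
c=snap('wrist','w15');o=observe();print(o['ee_pos'],o['force'],o['opening'])
d=o['ee_pos'][:2]-np.array([.60222,-.14844]);print(RJ.T@d)
crop('w15',0,0,560,420,1.4,'w15c');snap('scene','s15'); crop('s15',180,200,330,310,5,'s15c')
E
```

```text
[ 0.6037696  -0.14239448  0.02103042] [-0.08573122 -7.07509599 -0.4688339 ] 0.03798005326790471
[0.00043607 0.00622571]
```

View pics/w15c.png

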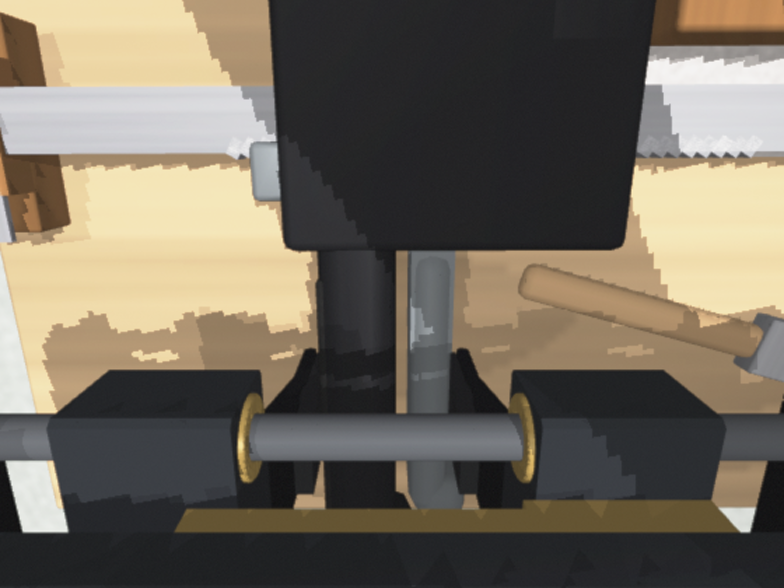

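View pics/s15c.png

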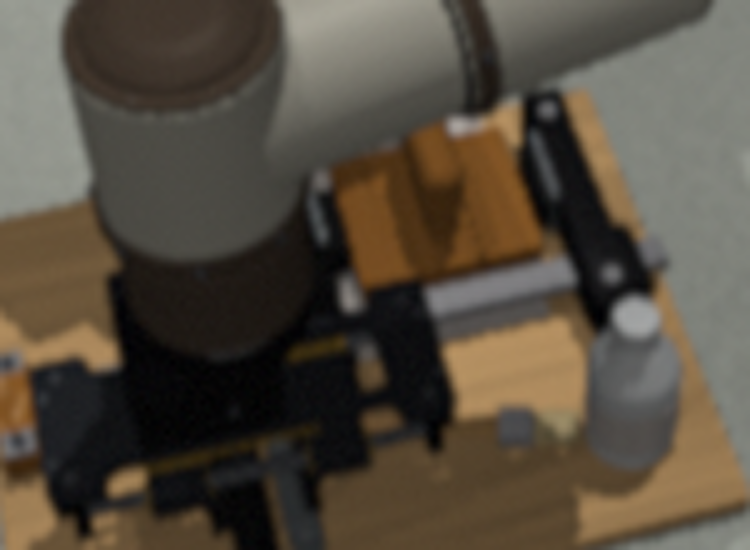

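>>> {"api": "send_rows", "payload": {"steps": [[0,0,0,0,30],[0,0,0,0,30],[0.0005,0.003,0,0,30],[0.0005,0.004,0,0,30],[0.0005,0.0035,0,0,30],[0,0,0,0,30],[0,0,0.03,0,30],[0,0,0.05,0,30],[-0.03,0.02,0.06,0,30],[-0.04,0.02,0.04,0,30],[0,0,0,0,30],[0,0,0,0,30]]}}

```text
time: 21.65
ee_pos: [0.5391, -0.0919, 0.1947]
orientation: [0.09, 0.996, 0.0, 0.0]
force: [-0.4, -0.1, -1.3]
opening: 0.077
```

```bash
python3 - <<'E'
from h import *
c=snap('wrist','w16');o=observe();print(o['ee_pos'],o['force'],o['opening'])
crop('w16',0,0,560,420,1.4,'w16c')
E
```

```text
[ 0.5390536  -0.09208062  0.19378159] [ 0.21233179 -0.35356616 -0.67879648] 0.07663569488349246
```

View pics/w16c.png

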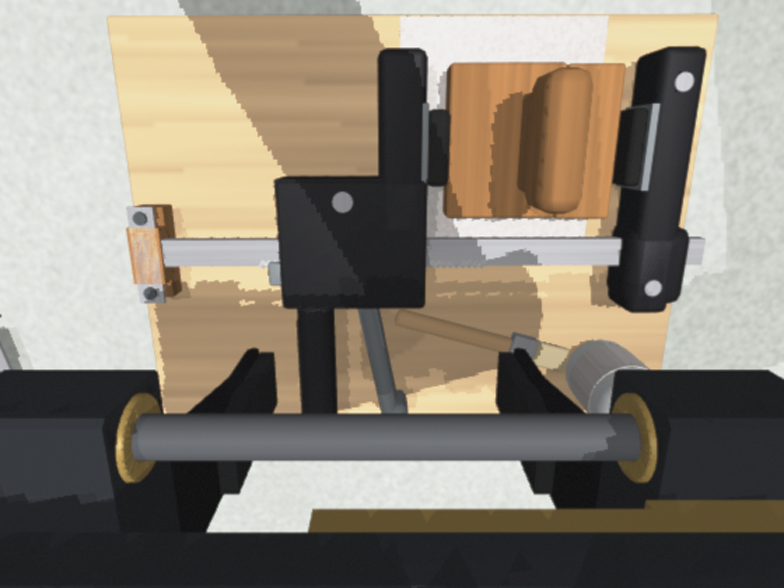

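```bash
python3 - <<'E'
from h import *
crop('w16',295,35,475,165,4.4,'w16d')
E
```

```text
(no output)
```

View pics/w16d.png

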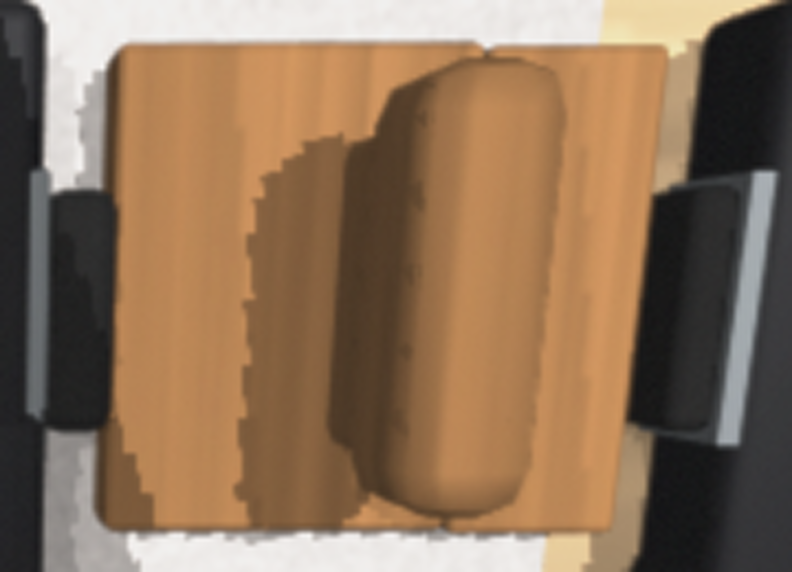

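```bash
python3 - <<'E'
from h import *
def q(t,p,z,u0=295,v0=35,k=4.4):
    return (RJ.T@(onz(load(t),*uc(p,u0,v0,k),z)[:2]-J0)).round(4)
print('part back top',q('w16',(110,200),.037),q('w16',(103,430),.037))
print('strip end',q('w16',(656,200),.037),q('w16',(628,430),.037),'top corner',q('w16',(668,47),.037),q('w16',(612,528),.037))
for z in (.019,.028,.034,.049): print(z,'headpad vis edge',q('w16',(655,200),z),'slide pad edge',q('w16',(114,210),z),q('w16',(110,420),z))
print('head plate top',q('w16',(760,173),.05),'slide plate',q('w16',(40,175),.05))
E
python3 - <<'E'
import sys;sys.path.insert(0,'.')
from h import *
im=cv2.imread('pics/w16.png')[75:150,430:470]; im=cv2.convertScaleAbs(im,alpha=2.5,beta=20)
cv2.imwrite('pics/hp.png',cv2.resize(im,None,fx=8,fy=8,interpolation=cv2.INTER_CUBIC))
im=cv2.imread('pics/w16.png')[65:140,295:335]; im=cv2.convertScaleAbs(im,alpha=2.5,beta=20)
cv2.imwrite('pics/sp.png',cv2.resize(im,None,fx=8,fy=8,interpolation=cv2.INTER_CUBIC))
E
```

```text
part back top [-0.0858 -0.0017] [-0.0435 -0.0016]
strip end [-0.0857  0.1009] [-0.0434  0.1009] top corner [-0.1121  0.0996] [-0.0243  0.1001]
0.019 headpad vis edge [-0.0867  0.1085] slide pad edge [-0.0849  0.0012] [-0.0441  0.0018]
0.028 headpad vis edge [-0.0862  0.1046] slide pad edge [-0.0845  0.0002] [-0.0447  0.0007]
0.034 headpad vis edge [-0.0859  0.102 ] slide pad edge [-0.0842 -0.0005] [-0.0452  0.    ]
0.049 headpad vis edge [-0.0851  0.0955] slide pad edge [-0.0835 -0.0023] [-0.0463 -0.0018]
head plate top [-0.0896  0.1133] slide plate [-0.0894 -0.0159]
```

View pics/hp.png

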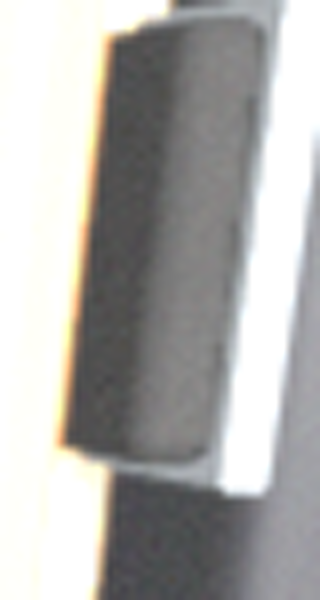

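View pics/sp.png

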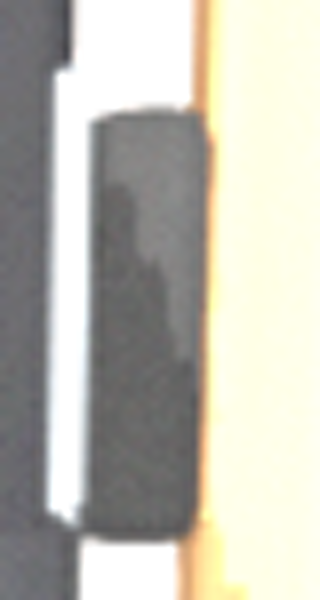

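```bash
python3 - <<'E'
from h import *
c=load('w16')
g=lambda u,v,z:(RJ.T@(onz(c,u,v,z)[:2]-J0)).round(4)
for u,v in((451.5,83),(448.3,115),(447,128)): print('head top front',g(u,v,.049))
for u,v in((321,84),(320,110),(319.3,125)): print('slide top front',g(u,v,.048))
# slide pad top width
for u,v in((306.3,84),(321,84),(305.5,110),(320,110)): print('slide pad back/front',g(u,v,.048))
E
```

```text
head top front [-0.0829  0.1021]
head top front [-0.0582  0.1029]
head top front [-0.0478  0.1032]
slide top front [-0.0823 -0.0017]
slide top front [-0.0622 -0.0018]
slide top front [-0.0503 -0.002 ]
slide pad back/front [-0.0823 -0.0135]
slide pad back/front [-0.0823 -0.0017]
slide pad back/front [-0.0622 -0.0137]
slide pad back/front [-0.0622 -0.0018]
```

The slider pad now just touches the part. The remaining slack, mostly between strip and head pad, is about 2 mm (pads 104 to 105 mm apart, wood 102 mm). I go back for a partial fourth pump.

>>> {"api": "send_rows", "payload": {"steps": [[0.04,-0.02,-0.03,0,30],[0.03,-0.02,-0.03,0,30],[0,0,-0.04,0,30],[0,0,-0.04,0,30],[0,0,-0.03,0,30],[0,0,-0.01,0,30],[0,0,0,0,30],[0,0,0,0,30]]}}

```text
time: 22.7
ee_pos: [0.607, -0.1326, 0.0154]
orientation: [0.09, 0.996, -0.001, -0.003]
force: [-8.4, 2.4, 15.4]
opening: 0.0768
```

```bash
python3 - <<'E'
from h import *
c=snap('wrist','w17');o=observe();print(o['ee_pos'],o['force'],o['opening'])
crop('w17',0,0,560,420,1.4,'w17c')
E
```

```text
[ 0.60697074 -0.13257823  0.01541466] [-8.49326131  1.65923642 15.99862856] 0.07657837838596905
```

View pics/w17c.png

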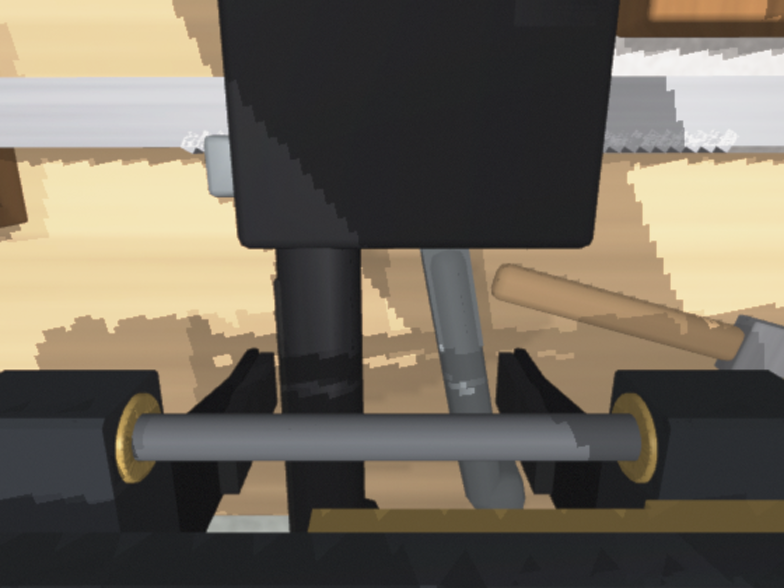

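The fingertips rest on the board (16 N), because the earlier lift fell short of its command. I raise them.

>>> {"api": "send_rows", "payload": {"steps": [[-0.002,-0.001,0.01,0,30],[0,0,0,0,30],[0,0,0,0,30]]}}

```text
time: 23.12
ee_pos: [0.607, -0.1331, 0.0237]
orientation: [0.091, 0.996, -0.0, -0.001]
force: [-0.4, 0.3, -0.1]
opening: 0.0767
```

>>> {"api": "send_rows", "payload": {"steps": [[0,0,0,0,117],[0,0,0,0,117],[0,-0.001,0,0,117],[0,-0.001,0,0,117],[0,0,0,0,117],[0,0,0,0,117]]}}

```text
time: 23.88
ee_pos: [0.607, -0.1362, 0.0242]
orientation: [0.091, 0.996, -0.001, -0.0]
force: [2.3, -5.4, -3.9]
opening: 0.0474
```

```bash
cat >> h.py <<'E'
def jawpos():
    os_=[observe() for _ in range(1)]; o=os_[0]
    L=RJ.T@(o['ee_pos'][:2]-J0); return 'TCP loc',L.round(4),'grip back',round(L[1]-o['opening']/2,5),'open',round(o['opening'],4),'F',(RJ.T@o['force'][:2]).round(1),o['force'][2].round(1)
E
python3 - <<'E'
from h import *
c=snap('wrist','w18');print(jawpos())
for p in ([.60144,-.15518],[.60222,-.14844],[.60377,-.14239]): print((RJ.T@(np.array(p)-J0))[1]-.019)
crop('w18',0,0,560,420,1.4,'w18c')
E
```

```text
('TCP loc', array([ 0.0839, -0.0693]), 'grip back', np.float64(-0.093), 'open', 0.0474, 'F', array([ 3.4, -4.8]), np.float64(-3.5))
-0.10791151139190089
-0.10114120030875223
-0.09491101549070084
```

View pics/w18c.png

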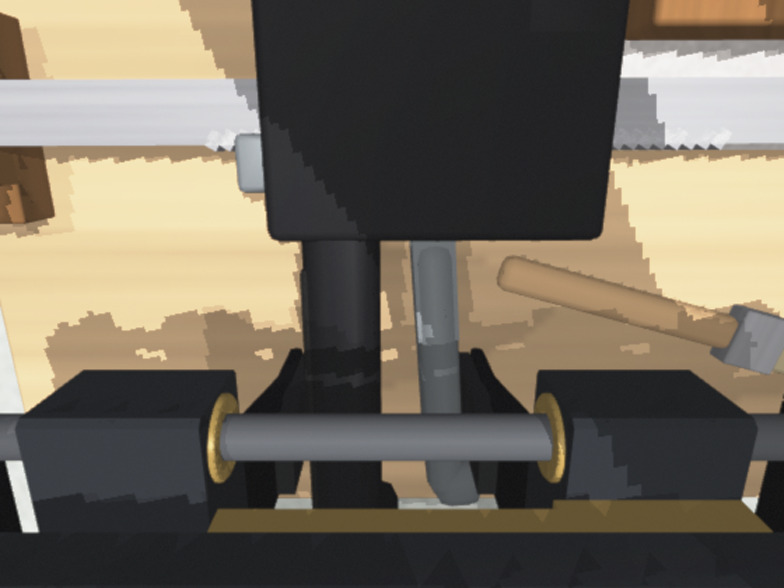

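>>> {"api": "send_rows", "payload": {"steps": [[0,0,0,0,125],[0,0,0,0,125],[0,0,0,0,125]]}}

```text
time: 24.3
ee_pos: [0.6069, -0.1369, 0.0242]
orientation: [0.091, 0.996, -0.001, -0.0]
force: [1.1, -7.7, -5.5]
opening: 0.0445
```

```bash
python3 - <<'E'
from h import *
print(jawpos())
E
```

```text
('TCP loc', array([ 0.0838, -0.0699]), 'grip back', np.float64(-0.09217), 'open', 0.0445, 'F', array([ 2.5, -7.4]), np.float64(-5.5))
```

>>> {"api": "send_rows", "payload": {"steps": [[0,0,0,0,30],[0,0,0,0,30],[0,0.003,0,0,30],[0,0.003,0,0,30],[0,0,0,0,30],[0,0,0,0,30],[0,0,0.03,0,30],[0,0,0.04,0,30],[0,0,0.04,0,30],[-0.03,0.02,0.04,0,30],[-0.04,0.02,0.02,0,30],[0,0,0,0,30]]}}

```text
time: 25.8
ee_pos: [0.5361, -0.0883, 0.1974]
orientation: [0.09, 0.996, 0.001, 0.002]
force: [0.5, 0.2, 0.6]
opening: 0.0768
```

>>> {"api": "send_rows", "payload": {"steps": [[0,0,0,0,30],[0,0,0,0,30]]}}

```text
time: 26.05
ee_pos: [0.5375, -0.0893, 0.1936]
orientation: [0.091, 0.996, -0.0, -0.001]
force: [-1.0, 0.3, -0.0]
opening: 0.0767
```

```bash
python3 - <<'E'
from h import *
c=snap('wrist','w19');print(jawpos(),observe()['ee_pos'])
crop('w19',295,35,475,165,4.4,'w19d')
def big(n,r,o):
    im=cv2.imread('pics/w19.png')[r[0]:r[1],r[2]:r[3]]; im=cv2.convertScaleAbs(im,alpha=2.5,beta=20)
    cv2.imwrite(f'pics/{o}.png',cv2.resize(im,None,fx=8,fy=8,interpolation=cv2.INTER_CUBIC))
E
```

```text
('TCP loc', array([ 0.007 , -0.0356]), 'grip back', np.float64(-0.07401), 'open', 0.0768, 'F', array([-0.4,  1. ]), np.float64(-0.1)) [ 0.53742666 -0.0892953   0.19349989]
```

View pics/w19d.png

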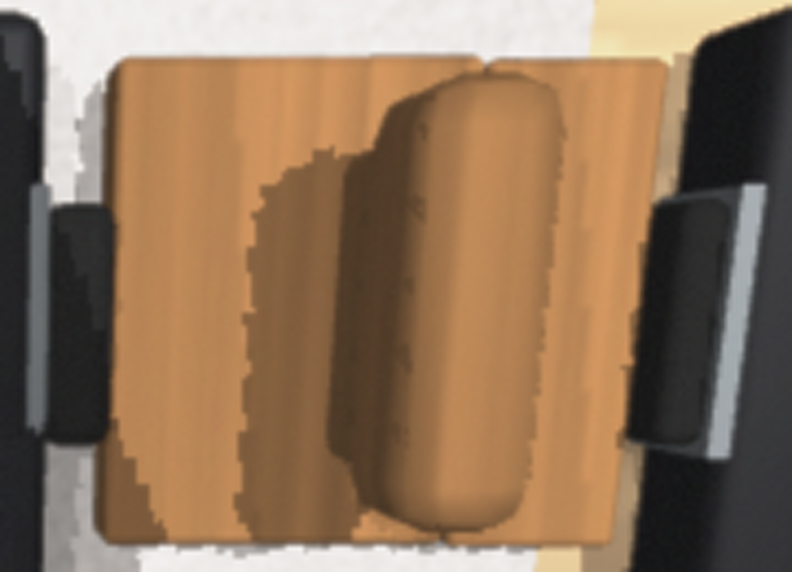

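```bash
python3 - <<'E'
from h import *
def big(n,r,o):
    im=cv2.imread(f'pics/{n}.png')[r[0]:r[1],r[2]:r[3]]; im=cv2.convertScaleAbs(im,alpha=3,beta=10)
    return cv2.resize(im,None,fx=8,fy=8,interpolation=cv2.INTER_CUBIC)
a=big('w16',(72,142,425,470),0);b=big('w19',(75,145,425,470),0)
cv2.imwrite('pics/cmp.png',np.hstack([a,b]))
E
```

```text
(no output)
```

View pics/cmp.png

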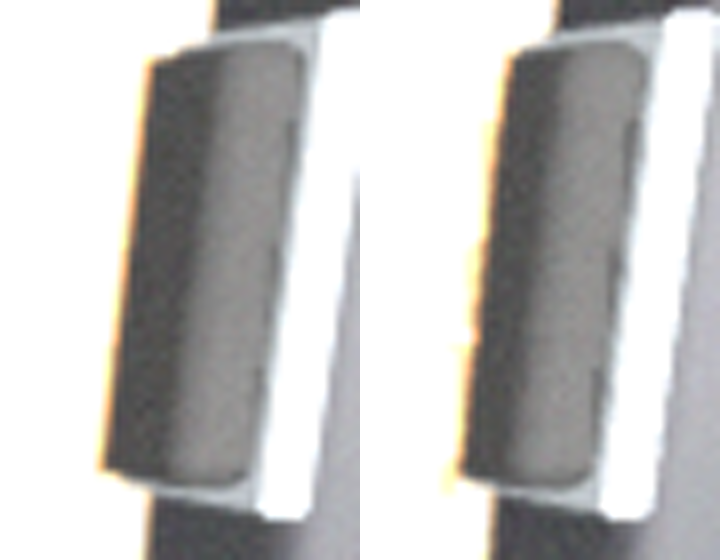

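```bash
python3 - <<'E'
from h import *
for t,e,p,v in (('w16',(441.2,97),(451.3,97),0),('w19',(441.2,100),(448.7,100),0)):
    c=load(t); g=lambda uv,z:(RJ.T@(onz(c,*uv,z)[:2]-J0)).round(4)
    print(t,'strip',g(e,.037),'pad',g(p,.049),g(p,.048),g(p,.047), 'mm/px',g((e[0]+1,e[1]),.037)-g(e,.037))
    # slider side
t='w19';c=load(t);g=lambda uv,z:(RJ.T@(onz(c,*uv,z)[:2]-J0)).round(4)
U=lambda p:uc(p,295,35,4.4)
print('part back',g(U((110,215)),.037),'strip end',g(U((656,215)),.037),'slide pad top',g(U((113,240)),.048),g(U((50,240)),.048))
E
```

```text
w16 strip [-0.0724  0.1005] pad [-0.0722  0.1034] [-0.0722  0.1039] [-0.0722  0.1044] mm/px [0.     0.0008]
w19 strip [-0.0723  0.1026] pad [-0.0722  0.1034] [-0.0722  0.1039] [-0.0722  0.1043] mm/px [0.     0.0008]
part back [-0.0856  0.0006] strip end [-0.0854  0.103 ] slide pad top [-0.0807 -0.    ] [-0.0808 -0.0115]
```

The strip now sits about 0.8 mm from the head pad and the pad is not yet squashed. The target is a grip-back advance of about 4.3 mm past the last squeeze. I return.

>>> {"api": "send_rows", "payload": {"steps": [[0.035,-0.02,-0.02,0,30],[0.035,-0.021,-0.02,0,30],[0,0,-0.04,0,30],[0,0,-0.04,0,30],[0,0,-0.03,0,30],[0,0,-0.01,0,30],[0,0,0,0,30],[0,0,0,0,30]]}}

```text
time: 27.1
ee_pos: [0.6083, -0.13, 0.036]
orientation: [0.09, 0.996, -0.0, 0.001]
force: [-0.4, 0.2, -0.2]
opening: 0.0767
```

```bash
python3 - <<'E'
from h import *
c=snap('wrist','w20');print(jawpos(),observe()['ee_pos'])
crop('w20',0,0,560,420,1.4,'w20c')
E
```

```text
('TCP loc', array([ 0.0839, -0.0629]), 'grip back', np.float64(-0.10117), 'open', 0.0766, 'F', array([0. , 0.2]), np.float64(-0.1)) [ 0.60822032 -0.12994638  0.03613698]
```

View pics/w20c.png

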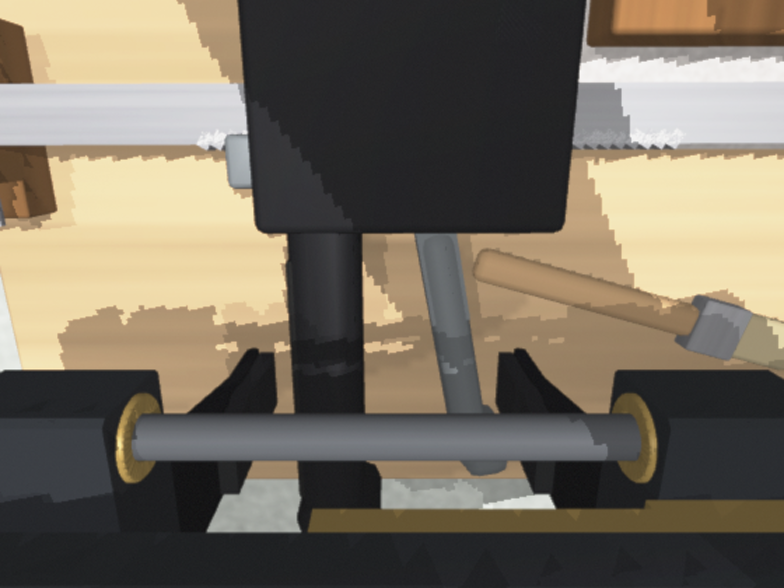

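>>> {"api": "send_rows", "payload": {"steps": [[0,0,-0.0125,0,30],[0,0,0,0,60],[0,0,0,0,122],[0,0,0,0,122],[0,-0.001,0,0,122],[0,-0.001,0,0,122],[0,-0.001,0,0,122],[0,0,0,0,122],[0,0,0,0,122]]}}

```text
time: 28.28
ee_pos: [0.6064, -0.1351, 0.022]
orientation: [0.091, 0.996, -0.001, -0.001]
force: [-0.1, -9.5, -2.7]
opening: 0.0453
```

```bash
python3 - <<'E'
from h import *
print(jawpos(),observe()['ee_pos'])
E
```

```text
('TCP loc', array([ 0.083 , -0.0683]), 'grip back', np.float64(-0.09092), 'open', 0.0453, 'F', array([ 1.6, -9.4]), np.float64(-2.7)) [ 0.60640585 -0.13508884  0.02201039]
```

>>> {"api": "send_rows", "payload": {"steps": [[0,-0.001,0,0,130],[0,-0.001,0,0,132],[0,0,0,0,132],[0,0,0,0,132]]}}

```text
time: 28.78
ee_pos: [0.6061, -0.1368, 0.022]
orientation: [0.091, 0.996, -0.001, -0.001]
force: [-0.4, -7.5, -2.0]
opening: 0.0419
```

```bash
python3 - <<'E'
from h import *
print(jawpos(),observe()['ee_pos']);snap('wrist','w21');crop('w21',0,0,560,420,1.4,'w21c')
E
```

```text
('TCP loc', array([ 0.0831, -0.0699]), 'grip back', np.float64(-0.09091), 'open', 0.0419, 'F', array([ 1. , -7.5]), np.float64(-2.0)) [ 0.60611862 -0.13675316  0.02199421]
```

View pics/w21c.png

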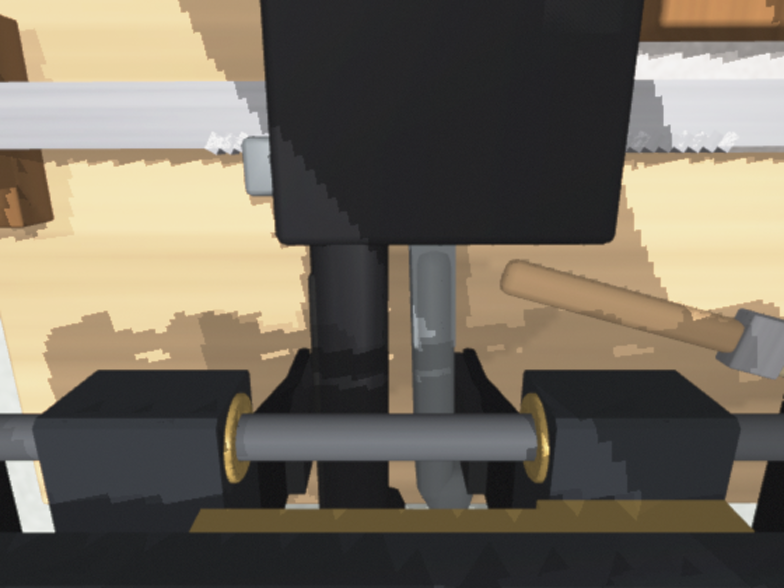

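```bash
python3 - <<'E'
from h import *
for t,p,b in (('w14',(624,248),(540,276)),('w15',(624,247),(521,276)),('w17',(594,245),(494,276)),('w18',(602,238),(500,268)),('w20',(566,231),(474,262)),('w21',(616,242),(503,272))):
    B=jl(t,p,.053);b=jl(t,b,.02); print(t,B,b,'rel',(B-b).round(4))
ims=[]
for t in('w15','w18','w20','w21'):
    im=cv2.imread(f'pics/{t}.png')[140:220,320:470]; ims.append(cv2.resize(im,None,fx=2.6,fy=3,interpolation=cv2.INTER_CUBIC))
cv2.imwrite('pics/c4.png',np.vstack([np.hstack(ims[:2]),np.hstack(ims[2:])]))
E
```

```text
w14 [ 0.03   -0.0207] [ 0.0459 -0.0316] rel [-0.0159  0.0109]
w15 [ 0.0301 -0.0145] [ 0.0463 -0.0317] rel [-0.0162  0.0172]
w17 [ 0.0301 -0.0144] [ 0.0463 -0.0315] rel [-0.0162  0.0171]
w18 [ 0.0304 -0.0125] [ 0.0464 -0.0314] rel [-0.016   0.0189]
w20 [ 0.0305 -0.0118] [ 0.0471 -0.0318] rel [-0.0166  0.02  ]
w21 [ 0.0303 -0.0103] [ 0.0464 -0.0315] rel [-0.0161  0.0212]
```

View pics/c4.png

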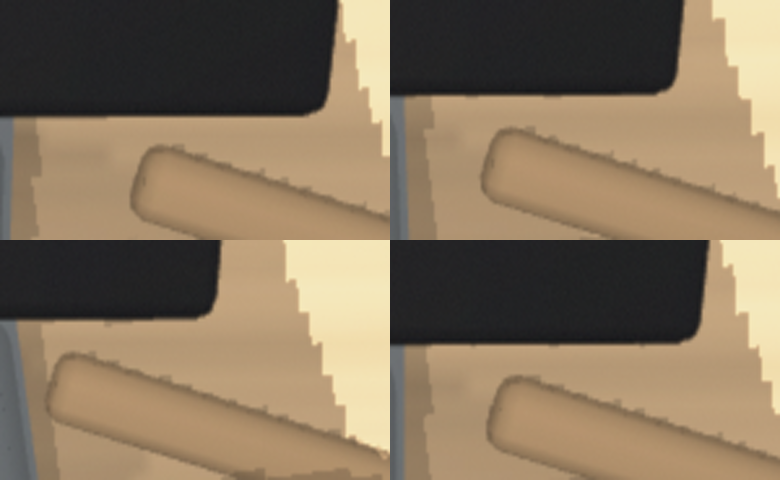

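The block corner in the wrist picture tracks the jaw to about 0.3 mm. It now stands 1.5 mm past the last let-out. I let out again and check from above.

>>> {"api": "send_rows", "payload": {"steps": [[0,0,0,0,30],[0,0,0,0,30],[0,0.003,0,0,30],[0,0.003,0,0,30],[0,0,0,0,30],[0,0,0,0,30],[0,0,0.03,0,30],[0,0,0.04,0,30],[0,0,0.04,0,30],[-0.03,0.02,0.04,0,30],[-0.04,0.02,0.02,0,30],[0,0,0,0,30]]}}

```text
time: 30.32
ee_pos: [0.5362, -0.0883, 0.1948]
orientation: [0.09, 0.996, 0.001, 0.002]
force: [1.4, -0.5, -0.5]
opening: 0.0766
```

>>> {"api": "send_rows", "payload": {"steps": [[0,0,0,0,30],[0,0,0,0,30]]}}

```text
time: 30.58
ee_pos: [0.5375, -0.0892, 0.1911]
orientation: [0.091, 0.996, -0.0, -0.001]
force: [-0.3, 0.4, -0.0]
opening: 0.0769
```

```bash
python3 - <<'E'
from h import *
c=snap('wrist','w22');print(jawpos(),observe()['ee_pos'])
crop('w22',295,35,475,165,4.4,'w22d')
def big(n,r):
    im=cv2.imread(f'pics/{n}.png')[r[0]:r[1],r[2]:r[3]]; im=cv2.convertScaleAbs(im,alpha=3,beta=10)
    return cv2.resize(im,None,fx=6,fy=6,interpolation=cv2.INTER_CUBIC)
cv2.imwrite('pics/cmp2.png',np.hstack([big('w19',(75,150,295,330)),big('w22',(75,150,295,330)),big('w19',(75,150,430,470)),big('w22',(75,150,430,470))]))
E
```

```text
('TCP loc', array([ 0.007 , -0.0356]), 'grip back', np.float64(-0.07386), 'open', 0.0765, 'F', array([-0.3, -0.7]), np.float64(0.2)) [ 0.53745248 -0.08928585  0.19100498]
```

View pics/w22d.png

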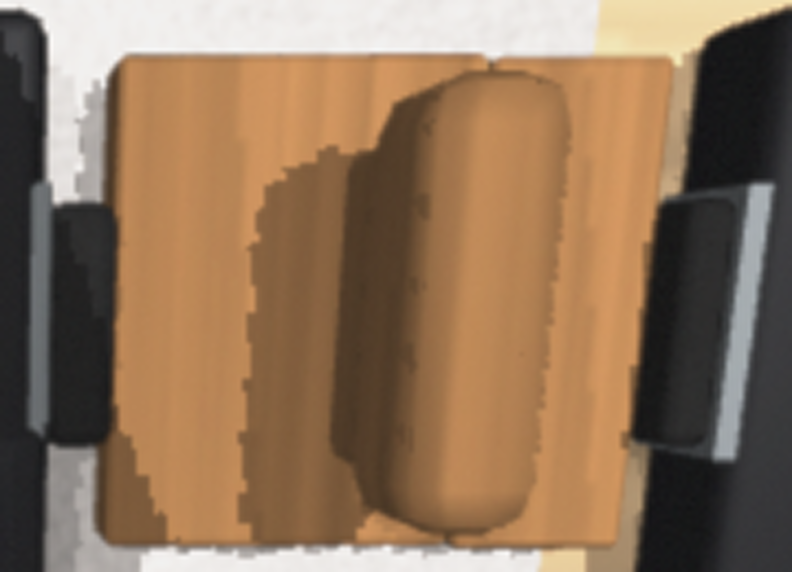

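View pics/cmp2.png

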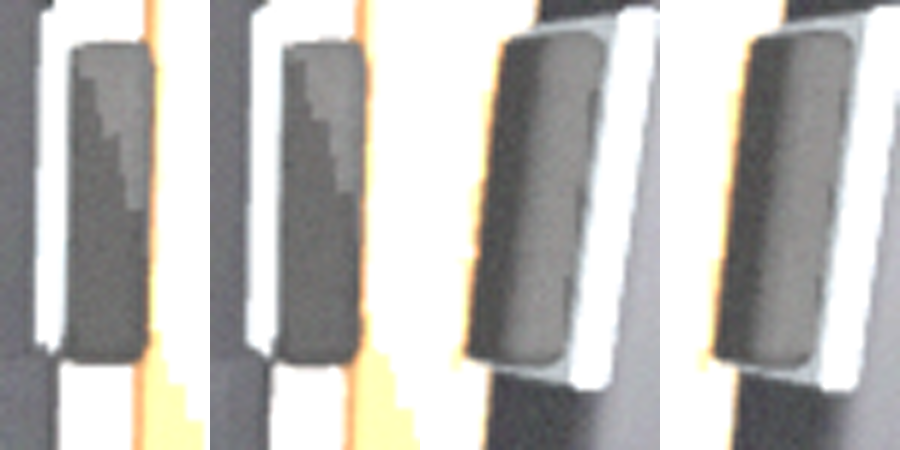

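```bash
python3 - <<'E'
from h import *
for t in ('w16','w19','w22'):
    im=cv2.imread(f'pics/{t}.png'); g=cv2.cvtColor(im,cv2.COLOR_BGR2GRAY).astype(float)
    cv2.imwrite(f'pics/{t}_row.png',im)
    b=im[:,:,0].astype(float); r=im[:,:,2].astype(float)
    c=load(t)
    # rows at local x -.065 and ... print profile crossing edges along row
    for row in (100,115):
        p=(r[row-2:row+3].mean(0)); 
        d=np.diff(p); idx=[i for i in range(290,475) if abs(d[i])>12]
        # subpixel crossing list
        out=[]
        i=290
        while i<475:
            if abs(d[i])>12:
                k=i
                while k<475 and abs(d[k])>12 and np.sign(d[k])==np.sign(d[i]): k+=1
                w=np.abs(d[i:k]); out.append((round(float((np.arange(i,k)+.5)@w/w.sum()),2),int(d[i:k].sum()))); i=k
            else: i+=1
        print(t,row,out)
crop('w19',180,120,320,230,5,'b19');crop('w22',180,120,320,230,5,'b22')
E
```

```text
w16 100 [(301.06, 64), (305.53, -70), (321.01, 144), (351.85, -56), (370.94, -43), (388.5, 14), (419.5, 26), (440.37, -165), (461.9, 103), (467.46, -104)]
w16 115 [(300.87, 60), (305.06, -58), (320.46, 144), (351.5, -34), (369.92, -45), (388.05, 31), (417.5, 20), (438.44, -167), (459.87, 103), (465.39, -103)]
w19 100 [(301.14, 66), (305.77, -61), (320.66, 143), (351.71, -59), (370.93, -44), (388.93, 34), (419.5, 29), (440.26, -171), (459.91, 111), (465.49, -106)]
w19 115 [(300.99, 63), (305.13, -59), (320.25, 151), (350.79, -50), (369.92, -45), (387.98, 36), (417.97, 25), (438.45, -168), (457.9, 109), (463.46, -105)]
w22 100 [(301.29, 68), (305.91, -65), (321.23, 135), (352.18, -50), (371.77, -45), (389.5, 18), (391.5, 14), (420.5, 18), (441.34, -168), (461.66, 105), (466.96, -97)]
w22 115 [(301.15, 65), (305.79, -59), (320.56, 149), (351.5, -42), (370.5, -33), (388.97, 35), (419.5, 25), (439.89, -178), (459.66, 103), (464.94, -96)]
```

```bash
python3 - <<'E'
from h import *
a=cv2.imread('pics/b19.png');b=cv2.imread('pics/b22.png');cv2.imwrite('pics/bb.png',cv2.resize(np.vstack([a,b]),None,fx=.7,fy=.55))
a=cv2.imread('pics/w19.png')[160:235,240:330];b=cv2.imread('pics/w22.png')[160:235,240:330];cv2.imwrite('pics/bb.png',cv2.resize(np.hstack([a,b]),None,fx=4.4,fy=4.4,interpolation=cv2.INTER_CUBIC))
E
```

```text
(no output)
```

View pics/bb.png

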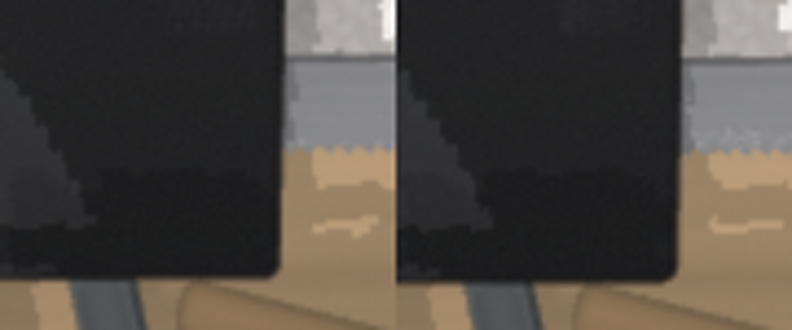

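```bash
python3 - <<'E'
from h import *
D={'w16':[(301.06,305.53,321.01,440.37,461.9,467.46),(300.87,305.06,320.46,438.44,459.87,465.39)],
'w19':[(301.14,305.77,320.66,440.26,459.91,465.49),(300.99,305.13,320.25,438.45,457.9,463.46)],
'w22':[(301.29,305.91,321.23,441.34,461.66,466.96),(301.15,305.79,320.56,439.89,459.66,464.94)]}
Z=(.053,.053,.045,.037,.053,.053)
for t in D:
    c=load(t)
    for row,us in zip((100,115),D[t]):
        y=[ (RJ.T@(onz(c,u,row,z)[:2]-J0))[1]*1000 for u,z in zip(us,Z)]
        print(t,row,np.round(y,2),'platedist',round(y[5]-y[0],2),'padthick',round(y[2]-y[1],2),'strip-headplate',round(y[4]-y[3],2))
for t,p in (('w16',(424,305)),('w19',(424,313)),('w22',(427,314))):
    print(t,jl(t,p,.053))
for t in ('w16','w19','w22'):
    crop(t,230,180,330,240,4,'k'+t)
cv2.imwrite('pics/k.png',np.vstack([cv2.imread(f'pics/k{t}.png')for t in('w16','w19','w22')])[::,:])
E
```

```text
w16 100 [-17.78 -14.22  -0.93 100.11 110.35 114.78] platedist 132.56 padthick 13.29 strip-headplate 10.24
w16 115 [-17.72 -14.34  -0.98 100.03 110.38 114.83] platedist 132.55 padthick 13.36 strip-headplate 10.35
w19 100 [-15.52 -11.85   0.92 101.82 110.52 114.94] platedist 130.47 padthick 12.76 strip-headplate 8.7
w19 115 [-15.43 -12.11   0.97 101.81 110.53 114.99] platedist 130.42 padthick 13.08 strip-headplate 8.71
w22 100 [-15.57 -11.93   1.09 101.64 110.69 114.86] platedist 130.43 padthick 13.02 strip-headplate 9.05
w22 115 [-15.47 -11.78   0.93 101.95 110.72 114.93] platedist 130.4 padthick 12.71 strip-headplate 8.78
w16 [ 0.0284 -0.0145]
w19 [ 0.0309 -0.0123]
w22 [ 0.0307 -0.0106]
```

```bash
python3 - <<'E'
from h import *
for t in ('w16','w19','w22'):
    g=cv2.cvtColor(cv2.imread(f'pics/{t}.png'),cv2.COLOR_BGR2GRAY).astype(float)
    c=load(t)
    for row in (180,195):
        d=np.diff(g[row-1:row+2].mean(0)); 
        i=290+np.argmax(d[290:320]); w=np.clip(d[i-2:i+3],0,None); u=(np.arange(i-2,i+3)+.5)@w/w.sum()
        print(t,row,round(u,2),(RJ.T@(onz(c,u,row,.053)[:2]-J0)).round(4))
for t in ('w17','w18','w20','w21','w15','w13'):
    g=cv2.cvtColor(cv2.imread(f'pics/{t}.png'),cv2.COLOR_BGR2GRAY).astype(float); c=load(t)
    for row in (125,145):
        d=np.diff(g[row-1:row+2].mean(0)); i=390+np.argmax(d[390:460]); w=np.clip(d[i-2:i+3],0,None); u=(np.arange(i-2,i+3)+.5)@w/w.sum()
        print(t,row,round(u,2),(RJ.T@(onz(c,u,row,.053)[:2]-J0)).round(4))
E
```

```text
w16 180 304.19 [-0.0051 -0.0139]
w16 195 303.51 [ 0.008  -0.0142]
w19 180 304.17 [-0.0078 -0.0118]
w19 195 303.7 [ 0.0053 -0.0119]
w22 180 304.45 [-0.0082 -0.0118]
w22 195 304.29 [ 0.0047 -0.0116]
w17 125 428.22 [ 0.0133 -0.0149]
w17 145 426.09 [ 0.0199 -0.0149]
w18 125 434.42 [ 0.0143 -0.0128]
w18 145 432.15 [ 0.0213 -0.0128]
w20 125 406.19 [ 0.015  -0.0125]
w20 145 404.23 [ 0.0226 -0.0125]
w21 125 444.07 [ 0.0134 -0.011 ]
w21 145 441.65 [ 0.0204 -0.011 ]
w15 125 451.61 [ 0.0121 -0.0148]
w15 145 449.84 [ 0.0189 -0.0145]
w13 125 416.31 [ 0.0114 -0.0278]
w13 145 414.23 [ 0.0183 -0.0278]
```

The strip is seated on the head pad: its distance to the head plate stayed the same between the last two looks. Zero squash corresponds to a jaw reading near -13.0 mm, so the target while holding is about -9.5 mm. I return for the final squeeze.

>>> {"api": "send_rows", "payload": {"steps": [[0.035,-0.02,-0.02,0,30],[0.035,-0.021,-0.02,0,30],[0,0,-0.04,0,30],[0,0,-0.04,0,30],[0,0,-0.03,0,30],[0,0,-0.01,0,30],[0,0,0,0,30],[0,0,0,0,30]]}}

```text
time: 31.62
ee_pos: [0.6083, -0.13, 0.0334]
orientation: [0.09, 0.996, -0.0, 0.001]
force: [0.5, 0.7, 0.4]
opening: 0.0767
```

>>> {"api": "send_rows", "payload": {"steps": [[0,0,-0.011,0,30],[0,0,0,0,60],[0,0,0,0,122],[0,-0.001,0,0,122],[0,-0.001,0,0,122],[0,-0.001,0,0,125],[0,-0.001,0,0,132],[0,-0.001,0,0,136],[0,0,0,0,136],[0,0,0,0,136]]}}

```text
time: 32.88
ee_pos: [0.6062, -0.1374, 0.0212]
orientation: [0.091, 0.996, -0.001, -0.001]
force: [-1.1, -8.9, -1.1]
opening: 0.0412
```

```bash
cat >> h.py <<'E'
def block(t):
    g=cv2.cvtColor(cv2.imread(f'pics/{t}.png'),cv2.COLOR_BGR2GRAY).astype(float); c=load(t); r=[]
    for row in (120,125,135,145):
        d=np.diff(g[row-1:row+2].mean(0)); i=390+np.argmax(d[390:470]); w=np.clip(d[i-2:i+3],0,None); u=(np.arange(i-2,i+3)+.5)@w/w.sum()
        r.append((RJ.T@(onz(c,u,row,.053)[:2]-J0))[1])
    return np.round(r,4)
E
python3 - <<'E'
from h import *
snap('wrist','w23');print(jawpos(),block('w23'),block('w21'),block('w20'))
crop('w23',0,0,560,420,1.4,'w23c')
E
```

```text
('TCP loc', array([ 0.0833, -0.0706]), 'grip back', np.float64(-0.09107), 'open', 0.041, 'F', array([ 1.5, -8.8]), np.float64(-1.2)) [-0.011  -0.011  -0.011  -0.0109] [-0.011  -0.011  -0.0109 -0.011 ] [-0.0126 -0.0125 -0.0125 -0.0125]
```

View pics/w23c.png

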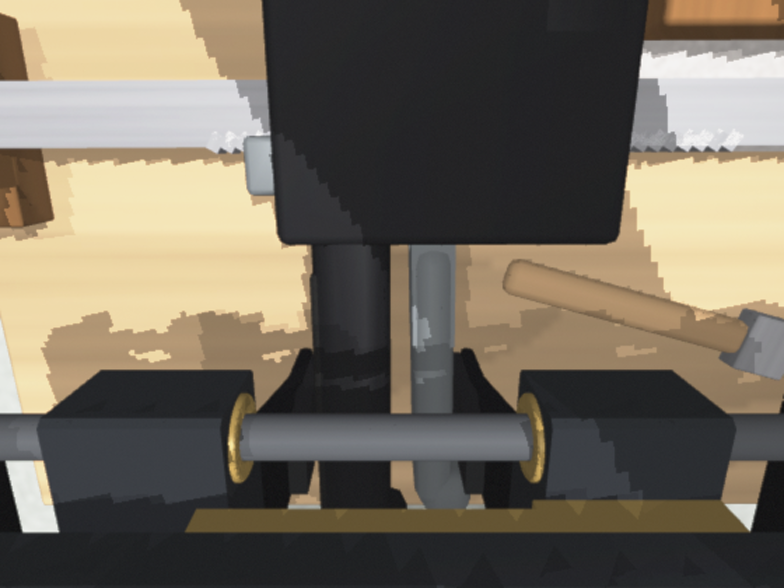

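>>> {"api": "send_rows", "payload": {"steps": [[0,0,0,0,140],[0,0,0,0,145],[0,0,0,0,145],[0,0,0,0,145]]}}

```text
time: 33.42
ee_pos: [0.6061, -0.138, 0.0212]
orientation: [0.091, 0.996, -0.002, -0.001]
force: [-1.2, -11.9, -1.5]
opening: 0.038
```

```bash
python3 - <<'E'
from h import *
snap('wrist','w24');print(jawpos(),block('w24'),observe()['wrist_torque'])
E
```

```text
('TCP loc', array([ 0.0833, -0.0712]), 'grip back', np.float64(-0.09017), 'open', 0.0379, 'F', array([  1.9, -10.3]), np.float64(-2.0)) [-0.0101 -0.0101 -0.0101 -0.01  ] [-3.27934982 -0.03153074 -0.0715134 ]
```

>>> {"api": "send_rows", "payload": {"steps": [[0,0,0,0,148],[0,0,0,0,150],[0,0,0,0,150]]}}

```text
time: 33.85
ee_pos: [0.6061, -0.1382, 0.0212]
orientation: [0.091, 0.996, -0.002, -0.001]
force: [-0.6, -11.0, -1.6]
opening: 0.0369
```

```bash
python3 - <<'E'
from h import *
snap('wrist','w25');print(jawpos(),block('w25'));snap('scene','s25');crop('s25',180,200,330,310,5,'s25c')
E
```

```text
('TCP loc', array([ 0.0833, -0.0713]), 'grip back', np.float64(-0.08977), 'open', 0.0369, 'F', array([  1.6, -12.1]), np.float64(-2.8)) [-0.0099 -0.0099 -0.0099 -0.0097]
```

View pics/s25c.png

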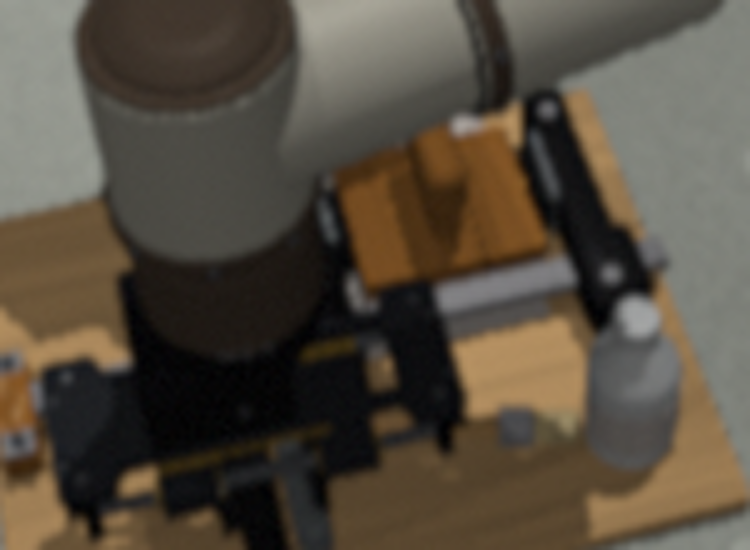

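The jaw stands at -9.8 mm, an estimated squash of 3.1 mm, with the trigger about home. I let out and look once more to calibrate the squash before the final hold.

>>> {"api": "send_rows", "payload": {"steps": [[0,0,0,0,30],[0,0,0,0,30],[0,0.003,0,0,30],[0,0.004,0,0,30],[0,0,0,0,30],[0,0,0,0,30]]}}

```text
time: 34.7
ee_pos: [0.6076, -0.1279, 0.0213]
orientation: [0.09, 0.996, -0.0, 0.001]
force: [0.2, -0.7, 0.2]
opening: 0.0758
```

```bash
python3 - <<'E'
from h import *
snap('wrist','w26');print(jawpos(),observe()['ee_pos'],block('w26'),block('w17'))
E
```

```text
('TCP loc', array([ 0.0828, -0.061 ]), 'grip back', np.float64(-0.09924), 'open', 0.0764, 'F', array([-0.3, -0.5]), np.float64(0.2)) [ 0.60745553 -0.12793126  0.02127409] [-0.0121 -0.0121 -0.0121 -0.0121] [-0.0149 -0.0149 -0.0149 -0.0149]
```

>>> {"api": "send_rows", "payload": {"steps": [[0,0,0.03,0,30],[0,0,0.04,0,30],[0,0,0.04,0,30],[-0.03,0.02,0.04,0,30],[-0.04,0.02,0.02,0,30],[0,0,0,0,30],[0,0,0,0,30],[0,0,0,0,30]]}}

```text
time: 35.75
ee_pos: [0.5375, -0.0883, 0.1901]
orientation: [0.091, 0.996, -0.0, -0.001]
force: [0.1, 1.0, -0.9]
opening: 0.0766
```

```bash
python3 - <<'E'
from h import *
c=snap('wrist','w27');print(observe()['ee_pos'])
crop('w27',295,35,475,165,4.4,'w27d')
r=c['img'][:,:,2].astype(float)
for row in (95,100,110,115,120):
    p=r[row-2:row+3].mean(0); d=np.diff(p); out=[]; i=290
    while i<475:
        if abs(d[i])>12:
            k=i
            while k<475 and abs(d[k])>12 and np.sign(d[k])==np.sign(d[i]): k+=1
            w=np.abs(d[i:k]); s=d[i:k].sum()
            if abs(s)>55: out.append(float((np.arange(i,k)+.5)@w/w.sum()))
            i=k
        else: i+=1
    print(row,np.round(out,2))
E
```

```text
[ 0.53743771 -0.08827098  0.18999976]
95 [300.92 305.46 320.26 441.32 461.44 467.02]
100 [300.8  305.11 320.17 440.99 460.9  466.47]
110 [300.8  305.   319.55 439.38 459.42 464.96]
115 [300.28 304.91 319.53 439.2  458.89 464.4 ]
120 [300.3  304.9  319.38 437.96 458.22 463.8 ]
```

View pics/w27d.png

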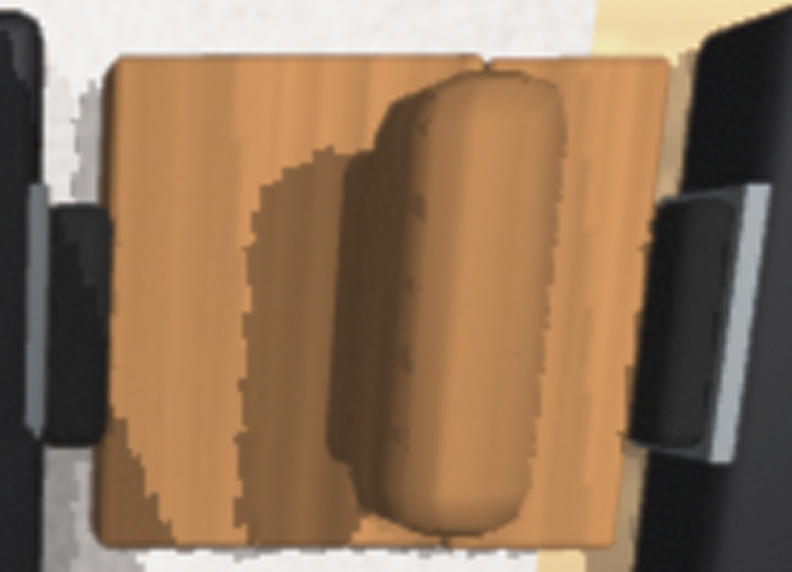

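```bash
python3 - <<'E'
from h import *
T=('w17','w18','w20','w21','w23','w25','w26')
ims=[]
for t in T:
    im=cv2.imread(f'pics/{t}.png'); c=load(t)
    # warp to board plane z=.015 rectified in jig coords: 4px/mm window y -45..30, x 30..65
    k=4
    def H(z,y0,y1,x0,x1):
        src=[];dst=[]
        for (x,y) in ((x0,y0),(x0,y1),(x1,y0),(x1,y1)):
            X=J0+RJ@np.array([x,y]); src.append(proj(c,[*X,z])); dst.append(((y-y0)*1000*k,(x-x0)*1000*k))
        M=cv2.getPerspectiveTransform(np.float32(src),np.float32(dst)); return cv2.warpPerspective(im,M,(int((y1-y0)*1000*k),int((x1-x0)*1000*k)),flags=cv2.INTER_CUBIC)
    ims.append((H(.022,-.035,.04,.035,.07),H(.037,-.012,.02,-.03,-.005)))
ref=cv2.cvtColor(ims[0][0],cv2.COLOR_BGR2GRAY).astype(np.float32)
for t,(a,b) in zip(T,ims):
    # brush match: template from ref brush area
    g=cv2.cvtColor(a,cv2.COLOR_BGR2GRAY)
    tm=cv2.cvtColor(ims[0][0],cv2.COLOR_BGR2GRAY)[20:130,8:250-30]
    r=cv2.matchTemplate(g,tm[8:-8,0:],cv2.TM_CCOEFF_NORMED); _,m,_,loc=cv2.minMaxLoc(r); print(t,'brush shift mm',((np.array(loc)-[8,28])/4),round(m,3),'block',block(t).mean().round(4))
cv2.imwrite('pics/br.png',np.vstack([a for a,b in ims[::2]]))
E
```

```text
w17 brush shift mm [0. 0.] 1.0 block -0.0149
w18 brush shift mm [-0.25  0.  ] 0.759 block -0.0128
w20 brush shift mm [0. 0.] 0.822 block -0.0125
w21 brush shift mm [-0.25  0.  ] 0.74 block -0.011
w23 brush shift mm [-0.25  0.  ] 0.733 block -0.011
w25 brush shift mm [-0.25  0.  ] 0.698 block -0.0099
w26 brush shift mm [0.25 0.  ] 0.941 block -0.0121
```

View pics/br.png

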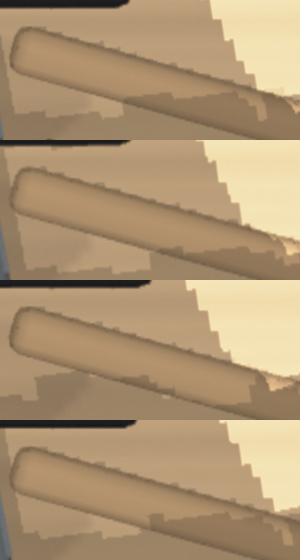

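Board and brush have not moved. After correcting the readings with the brush as reference, the last squeeze gave about 3.4 mm squash, though the arm's sideways push contributed to it. For the final squeeze I follow the trigger further so the clamp itself does the work.

>>> {"api": "send_rows", "payload": {"steps": [[0.035,-0.02,-0.02,0,30],[0.035,-0.021,-0.02,0,30],[0,0,-0.04,0,30],[0,0,-0.04,0,30],[0,0,-0.03,0,30],[0,0,-0.01,0,30],[0,0,0,0,30],[0,0,0,0,30]]}}

```text
time: 36.8
ee_pos: [0.6083, -0.129, 0.0324]
orientation: [0.09, 0.996, 0.0, 0.001]
force: [0.4, 0.0, 0.7]
opening: 0.077
```

>>> {"api": "send_rows", "payload": {"steps": [[0,0,-0.0095,0,30],[0,0,0,0,60],[0,-0.001,0,0,110],[0,-0.001,0,0,110],[0,-0.001,0,0,110],[0,-0.001,0,0,110],[0,-0.001,0,0,110],[0,0,0,0,110]]}}

```text
time: 37.8
ee_pos: [0.607, -0.1339, 0.0217]
orientation: [0.09, 0.996, -0.0, -0.0]
force: [-0.6, -1.7, -0.5]
opening: 0.0495
```

```bash
python3 - <<'E'
from h import *
snap('wrist','w28');print(jawpos(),observe()['ee_pos'],block('w28'))
E
```

```text
('TCP loc', array([ 0.0834, -0.067 ]), 'grip back', np.float64(-0.09188), 'open', 0.0498, 'F', array([ 0.4, -2.4]), np.float64(-0.0)) [ 0.60703241 -0.13388992  0.02174327] [-0.0116 -0.0117 -0.0116 -0.0116]
```

>>> {"api": "send_rows", "payload": {"steps": [[0,-0.001,0,0,115],[0,-0.001,0,0,122],[0,0,0,0,122],[0,0,0,0,122]]}}

```text
time: 38.35
ee_pos: [0.6072, -0.1356, 0.0217]
orientation: [0.09, 0.996, 0.0, 0.0]
force: [0.6, 0.9, 0.6]
opening: 0.0454
```

```bash
python3 - <<'E'
from h import *
snap('wrist','w29');print(jawpos(),observe()['ee_pos'],block('w29'))
E
```

```text
('TCP loc', array([ 0.0839, -0.0687]), 'grip back', np.float64(-0.09143), 'open', 0.0455, 'F', array([-0.1,  1.6]), np.float64(1.1)) [ 0.6071489  -0.13564925  0.02166733] [-0.0113 -0.0113 -0.0113 -0.0113]
```

>>> {"api": "send_rows", "payload": {"steps": [[0,-0.0005,0,0,130],[0,-0.0005,0,0,136],[0,0,0,0,136],[0,0,0,0,136]]}}

```text
time: 38.9
ee_pos: [0.6071, -0.1375, 0.0216]
orientation: [0.09, 0.996, -0.0, 0.0]
force: [0.4, -1.6, 0.7]
opening: 0.0409
```

```bash
python3 - <<'E'
from h import *
snap('wrist','w30');print(jawpos(),observe()['ee_pos'],block('w30'))
E
```

```text
('TCP loc', array([ 0.0842, -0.0705]), 'grip back', np.float64(-0.09096), 'open', 0.041, 'F', array([ 0.5, -2.6]), np.float64(-0.1)) [ 0.60709535 -0.13747255  0.02164088] [-0.0108 -0.0108 -0.0108 -0.0107]
```

>>> {"api": "send_rows", "payload": {"steps": [[0,-0.0005,0,0,143],[0,-0.0005,0,0,148],[0,0,0,0,148],[0,0,0,0,148]]}}

```text
time: 39.45
ee_pos: [0.6068, -0.139, 0.0216]
orientation: [0.091, 0.996, -0.0, -0.0]
force: [0.7, -6.2, -0.5]
opening: 0.0368
```

```bash
python3 - <<'E'
from h import *
snap('wrist','w31');print(jawpos(),observe()['ee_pos'],block('w31'))
E
```

```text
('TCP loc', array([ 0.0842, -0.0721]), 'grip back', np.float64(-0.09053), 'open', 0.037, 'F', array([ 1.4, -5.5]), np.float64(-0.2)) [ 0.60683219 -0.1390304   0.02162341] [-0.0107 -0.0106 -0.0106 -0.0106]
```

>>> {"api": "send_rows", "payload": {"steps": [[0,0,0,0,30],[0,0,0,0,30],[0,0.003,0,0,30],[0,0.004,0,0,30],[0,0,0,0,30],[0,0,0,0,30]]}}

```text
time: 40.25
ee_pos: [0.6075, -0.1311, 0.0217]
orientation: [0.09, 0.996, -0.0, 0.0]
force: [0.8, 0.3, 0.1]
opening: 0.0764
```

```bash
python3 - <<'E'
from h import *
snap('wrist','w32');print(jawpos(),observe()['ee_pos'],block('w32'))
E
```

```text
('TCP loc', array([ 0.0833, -0.0643]), 'grip back', np.float64(-0.10253), 'open', 0.0765, 'F', array([ 0.4, -0.2]), np.float64(0.3)) [ 0.60737552 -0.13120382  0.02169638] [-0.0122 -0.0122 -0.0122 -0.0122]
```

>>> {"api": "send_rows", "payload": {"steps": [[0,0,0,0,148],[0,0,0,0,148],[0,-0.0005,0,0,148],[0,-0.001,0,0,148],[0,-0.001,0,0,148],[0,-0.0005,0,0,148],[0,0,0,0,148],[0,0,0,0,148]]}}

```text
time: 41.3
ee_pos: [0.6071, -0.1371, 0.0216]
orientation: [0.091, 0.996, -0.002, 0.0]
force: [2.3, -11.0, -2.5]
opening: 0.0373
```

```bash
python3 - <<'E'
from h import *
snap('wrist','w33');print(jawpos(),observe()['ee_pos'],block('w33'))
crop('w33',0,0,560,420,1.4,'w33c')
E
```

```text
('TCP loc', array([ 0.0841, -0.0701]), 'grip back', np.float64(-0.0888), 'open', 0.0374, 'F', array([  4.2, -10.4]), np.float64(-3.3)) [ 0.60710093 -0.13708345  0.0216088 ] [-0.0087 -0.0087 -0.0087 -0.0087]
```

View pics/w33c.png

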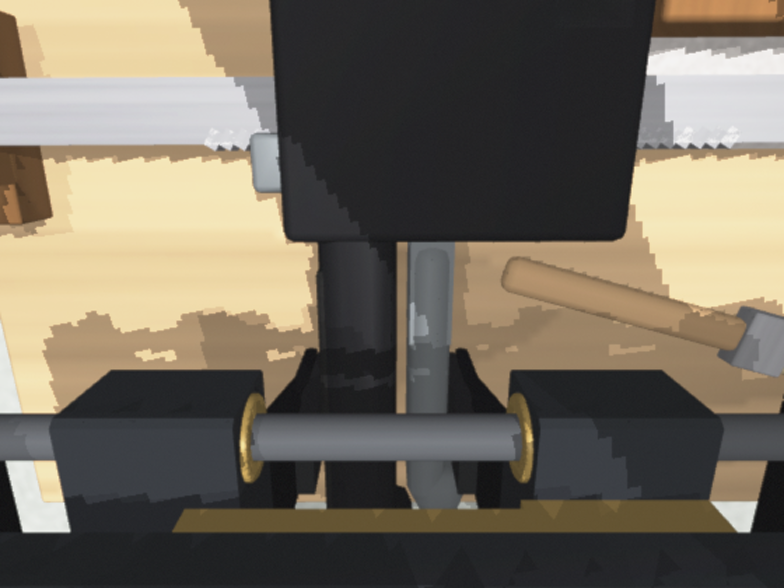

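>>> {"api": "send_rows", "payload": {"steps": [[0,0,0,0,148],[0,0,0,0,148],[0,0,0,0,148],[0,0,0,0,148]]}}

```text
time: 41.85
ee_pos: [0.6071, -0.1371, 0.0216]
orientation: [0.091, 0.996, -0.001, 0.0]
force: [3.2, -10.5, -1.2]
opening: 0.0375
```

```bash
python3 - <<'E'
from h import *
snap('wrist','w34');print(jawpos(),observe()['ee_pos'],block('w34'))
E
```

```text
('TCP loc', array([ 0.0841, -0.0701]), 'grip back', np.float64(-0.08865), 'open', 0.0371, 'F', array([  3.2, -10. ]), np.float64(-3.3)) [ 0.60712672 -0.13707238  0.02163666] [-0.0087 -0.0087 -0.0087 -0.0087]
```

>>> {"api": "send_rows", "payload": {"steps": [[0,-0.001,0,0,148],[0,0,0,0,148],[0,0,0,0,148]]}}

```text
time: 42.28
ee_pos: [0.6071, -0.1371, 0.0216]
orientation: [0.091, 0.996, -0.001, 0.0]
force: [2.2, -6.7, -2.7]
opening: 0.0373
```

```bash
python3 - <<'E'
from h import *
snap('wrist','w35');print(jawpos(),observe()['ee_pos'],block('w35'))
E
```

```text
('TCP loc', array([ 0.0841, -0.0701]), 'grip back', np.float64(-0.08863), 'open', 0.037, 'F', array([ 2.9, -7.1]), np.float64(-2.4)) [ 0.60710526 -0.13713794  0.02160805] [-0.0087 -0.0088 -0.0087 -0.0087]
```

>>> {"api": "send_rows", "payload": {"steps": [[0,0,0,0,30],[0,0,0,0,30],[0,0.003,0,0,30],[0,0.004,0,0,30],[0,0,0,0,30],[0,0,0,0,30]]}}

```text
time: 43.08
ee_pos: [0.6073, -0.128, 0.0218]
orientation: [0.09, 0.996, -0.0, 0.0]
force: [0.3, -0.1, 0.3]
opening: 0.0761
```

```bash
python3 - <<'E'
from h import *
snap('wrist','w36');print(jawpos(),observe()['ee_pos'],block('w36'))
E
```

```text
('TCP loc', array([ 0.0826, -0.0612]), 'grip back', np.float64(-0.09953), 'open', 0.0767, 'F', array([0.2, 0.5]), np.float64(-1.3)) [ 0.60725054 -0.12803773  0.02172238] [-0.0122 -0.0121 -0.0121 -0.0121]
```

```bash
python3 - <<'E'
from h import *
def prof(t,row):
    r=load(t)['img'][:,:,2].astype(float); p=r[row-2:row+3].mean(0); d=np.diff(p); out=[]; i=290
    while i<475:
        if abs(d[i])>12:
            k=i
            while k<475 and abs(d[k])>12 and np.sign(d[k])==np.sign(d[i]): k+=1
            w=np.abs(d[i:k]); s=d[i:k].sum()
            if abs(s)>52: out.append((float((np.arange(i,k)+.5)@w/w.sum()),s))
            i=k
        else: i+=1
    return out
for t in ('w16','w19','w22','w27'):
    c=load(t); P=[];S=[];B=[];H=[]
    for row in range(90,122,2):
        o=[u for u,s in prof(t,row)]
        a=[u for u in o if u<303]; b=[u for u in o if 303<u<309]; e=[u for u in o if 316<u<324]; st=[u for u in o if 434<u<445]; hp=[u for u in o if u>461]
        Y=lambda u,z:(RJ.T@(onz(c,u,row,z)[:2]-J0))[1]*1000
        if a and b and e and st and hp:
            P.append(Y(e[0],.046)-Y(a[0],.053)); B.append(Y(a[0],.053)); S.append(Y(st[0],.037)); H.append(Y(hp[-1],.053))
    print(t,len(P),'plate->padfront',np.mean(P).round(2),np.std(P).round(2),'plate y',np.mean(B).round(2),'strip end',np.mean(S).round(2),'headplate',np.mean(H).round(2),'plate-plate',(np.mean(H)-np.mean(B)).round(2))
E
```

```text
w16 16 plate->padfront 16.65 0.1 plate y -17.77 strip end 100.03 headplate 114.78 plate-plate 132.55
w19 16 plate->padfront 16.39 0.09 plate y -15.53 strip end 101.67 headplate 114.94 plate-plate 130.47
w22 16 plate->padfront 16.36 0.15 plate y -15.5 strip end 101.65 headplate 114.94 plate-plate 130.44
w27 16 plate->padfront 15.93 0.14 plate y -15.05 strip end 101.73 headplate 114.94 plate-plate 130.0
```

Let-out squash readings agree between two methods (jaw travel less wood travel 0.85 mm, pad thickness 0.7 mm). That puts zero squash at about -13.0 on the block scale, and the hold target at about -9.5. I make the final squeeze with the tool placed accordingly.

>>> {"api": "send_rows", "payload": {"steps": [[0,-0.003,0,0,30],[0,-0.001,0,0,148],[0,0,0,0,148],[0,0,0,0,148],[0,-0.001,0,0,148],[0,-0.001,0,0,148],[0,-0.001,0,0,148],[0,0,0,0,148],[0,0,0,0,148]]}}

```text
time: 44.25
ee_pos: [0.6074, -0.1374, 0.0216]
orientation: [0.091, 0.996, -0.001, 0.0]
force: [2.6, -7.7, -3.1]
opening: 0.0372
```

```bash
python3 - <<'E'
from h import *
snap('wrist','w37');print(jawpos(),observe()['ee_pos'],block('w37'))
crop('w37',0,0,560,420,1.4,'w37c')
E
```

```text
('TCP loc', array([ 0.0844, -0.0703]), 'grip back', np.float64(-0.08892), 'open', 0.0371, 'F', array([ 3.4, -7.4]), np.float64(-2.6)) [ 0.60737221 -0.13739237  0.02159534] [-0.009  -0.009  -0.009  -0.0089]
```

>>> {"api": "send_rows", "payload": {"steps": [[0,-0.001,0,0,143],[0,0,0,0,143],[0,0,0,0,143]]}}

```text
time: 44.68
ee_pos: [0.6074, -0.1369, 0.0216]
orientation: [0.09, 0.996, -0.001, 0.0]
force: [2.5, -6.0, -2.9]
opening: 0.0387
```

```bash
python3 - <<'E'
from h import *
snap('wrist','w38');print(jawpos(),block('w38'))
E
```

```text
('TCP loc', array([ 0.0844, -0.0699]), 'grip back', np.float64(-0.08922), 'open', 0.0387, 'F', array([ 2.5, -4.1]), np.float64(-3.1)) [-0.009  -0.0091 -0.009  -0.0089]
```

>>> {"api": "send_rows", "payload": {"steps": [[0,-0.0005,0,0,138],[0,0,0,0,138],[0,0,0,0,138]]}}

```text
time: 45.1
ee_pos: [0.6075, -0.1364, 0.0216]
orientation: [0.09, 0.996, -0.0, 0.0]
force: [3.5, -2.8, -3.3]
opening: 0.0399
```

```bash
python3 - <<'E'
from h import *
snap('wrist','w39');print(jawpos(),block('w39'))
E
```

```text
('TCP loc', array([ 0.0843, -0.0693]), 'grip back', np.float64(-0.08948), 'open', 0.0404, 'F', array([ 3.8, -2.8]), np.float64(-3.6)) [-0.0092 -0.0093 -0.0092 -0.0092]
```

>>> {"api": "send_rows", "payload": {"steps": [[0,-0.0003,0,0,134],[0,0,0,0,134],[0,0,0,0,134]]}}

```text
time: 45.52
ee_pos: [0.6075, -0.1362, 0.0217]
orientation: [0.09, 0.996, 0.0, 0.0]
force: [3.3, 0.6, -3.3]
opening: 0.0412
```

```bash
python3 - <<'E'
from h import *
snap('wrist','w40');print(jawpos(),block('w40'))
crop('w40',0,0,560,420,1.4,'w40c')
E
```

```text
('TCP loc', array([ 0.0842, -0.0692]), 'grip back', np.float64(-0.08978), 'open', 0.0412, 'F', array([3.9, 1.9]), np.float64(-2.2)) [-0.0097 -0.0097 -0.0097 -0.0094]
```

View pics/w40c.png

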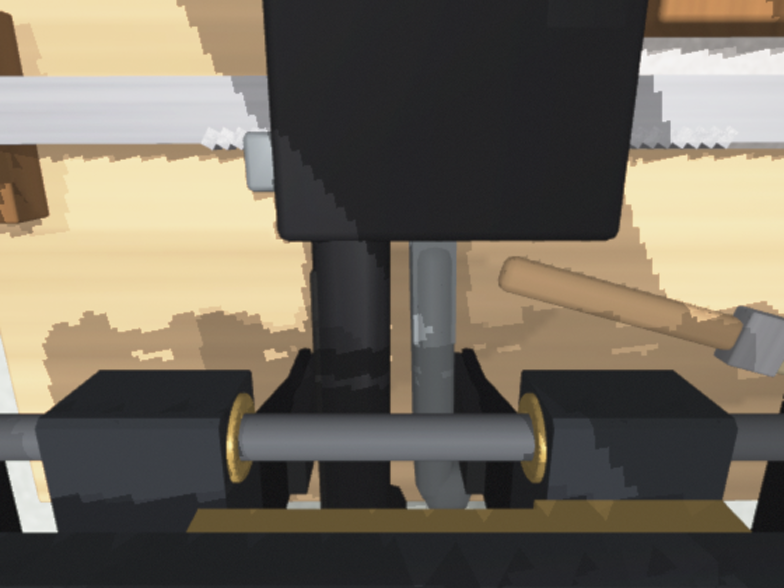

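The jaw reads about -9.6 mm, roughly 3.4 mm squash, with the trigger still well in and almost no net push. I check that it holds for a second.

>>> {"api": "send_rows", "payload": {"steps": [[0,0,0,0,134],[0,0,0,0,134],[0,0,0,0,134],[0,0,0,0,134],[0,0,0,0,134],[0,0,0,0,134],[0,0,0,0,134]]}}

```text
time: 46.45
ee_pos: [0.6074, -0.1364, 0.0216]
orientation: [0.09, 0.996, 0.0, 0.0]
force: [4.5, 2.1, -3.0]
opening: 0.0412
```

```bash
python3 - <<'E'
from h import *
snap('wrist','w41');print(jawpos(),block('w41'),observe()['time']); snap('scene','s41'); crop('s41',170,190,340,320,4.4,'s41c')
E
```

```text
('TCP loc', array([ 0.0842, -0.0694]), 'grip back', np.float64(-0.0901), 'open', 0.0414, 'F', array([3.6, 3. ]), np.float64(-3.4)) [-0.0099 -0.0099 -0.0097 -0.0096] 46.5
```

View pics/s41c.png

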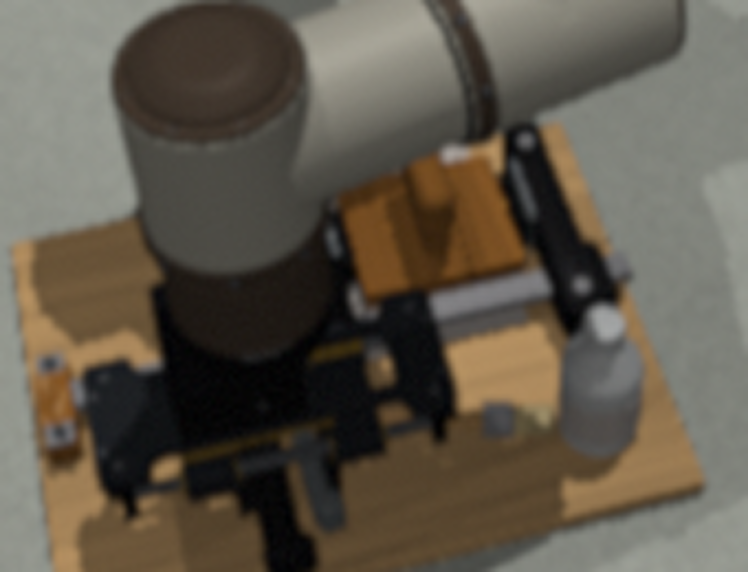

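It creeps back about 0.2 to 0.3 mm per second. I squeeze a touch more and check again.

>>> {"api": "send_rows", "payload": {"steps": [[0,0.0005,0,0,137],[0,0.0005,0,0,137],[0,0,0,0,137],[0,0,0,0,137]]}}

```text
time: 47.05
ee_pos: [0.6073, -0.1368, 0.0216]
orientation: [0.091, 0.996, -0.0, 0.0]
force: [4.8, -3.1, -5.0]
opening: 0.0404
```

```bash
python3 - <<'E'
from h import *
snap('wrist','w42');print(jawpos(),block('w42'))
E
```

```text
('TCP loc', array([ 0.0842, -0.0698]), 'grip back', np.float64(-0.09012), 'open', 0.0407, 'F', array([ 5.1, -2.3]), np.float64(-4.6)) [-0.0099 -0.0099 -0.0097 -0.0096]
```

>>> {"api": "send_rows", "payload": {"steps": [[0,0,0,0,137],[0,0,0,0,137],[0,0,0,0,137],[0,0,0,0,137],[0,0,0,0,137],[0,0,0,0,137],[0,0,0,0,137],[0,0,0,0,137]]}}

```text
time: 48.1
ee_pos: [0.6073, -0.1368, 0.0216]
orientation: [0.091, 0.996, -0.0, 0.0]
force: [5.8, -3.7, -4.8]
opening: 0.0404
```

```bash
python3 - <<'E'
from h import *
snap('wrist','w43');print(jawpos(),block('w43'))
E
```

```text
('TCP loc', array([ 0.0842, -0.0698]), 'grip back', np.float64(-0.09008), 'open', 0.0406, 'F', array([ 6.2, -2.2]), np.float64(-5.0)) [-0.0099 -0.0099 -0.0097 -0.0096]
```

Over the last second the jaw did not move, at about 3.2 to 3.3 mm squash (roughly 23%), with the trigger well squeezed. I hand it in.

```bash
python3 - <<'E'
from h import *
print(job_done()); 
E
```

```text
the job is handed in; nothing more can be done
None
```

The job is handed in at about 48 s. The handle part lies on the board, glue edge against the strip and ends level to about 0.5 mm. I let go of it, pumped the clamp with seven let-outs, then squeezed once more and held.

**State at hand-in:**
- **Joint:** the strip sits on the head pad and the seam looked closed from above in the last overhead view, at 36 s.
- **Pad:** squashed by about 3.2 to 3.3 mm (roughly 23%), give or take 0.5 mm. The pad was hidden while I held the trigger, so this comes from the jaw's position against a zero point found in earlier overhead views.
- **Peak squash:** about 4.3 mm on the same scale, below the 7 mm limit.
- **Trigger:** squeezed to about 41 mm over grip and trigger, against 38 mm fully home. The jaw did not move in the last second before hand-in.
- **Other things on the bench:** in the pictures I took, the brush had not moved. I did not check the others separately at the end.

**What went wrong or disagreed:**
- **First grasp:** the fingers closed late and caught only the top of the handle, so I set the part down and gripped it again lower.
- **Fingertips on the board:** one descent pressed them on it with about 16 N, which I corrected at once.
- **Jaw slip:** once the pad was under load, letting the trigger out made the jaw slip back 1.5 to 3.5 mm, more than the stated 1 mm. The squash therefore depends on the trigger staying squeezed.
- **Arm push:** some squeezes were helped by up to about 12 N of sideways arm push. The final hold has only about 2 to 4 N.

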